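# Load the vial cassettes into the shaker and lock its clamp bar

## Robot

A 7-joint arm with a two-finger parallel gripper is mounted at the origin on the work surface. World frame = base frame: x ahead of the robot, y to its left, z up, the work surface at z = 0. Lengths are in mm, angles in rad, forces in N, time in s.
With the tool pointing down it reaches from about 425 to 875 mm from the base axis. Payload 8.4 kg.
Tool frame: the origin (TCP) lies at the very end of the fingers, on their centre line; the grasp point (between the pads) lies 19 mm behind it; y points along the fingers, z is the direction in which the jaws open and shut, and the axes are right-handed (so a half turn about y gives the same grasp; the last joint's range is limited). The gripper opens to 87 mm and grips with 3 to 60 N. Pads are 19 mm wide; open, the fingers measure 117 mm over their backs; the gripper's body (75 mm by 190 mm) begins 51 mm behind the grasp point.
Start: joints at [-1.379, 0.333, 0.04, 1.465, -0.013, 1.343, -0.059], TCP at [186.369, 622.68, 222.546] pointing down, gripper open.
Joint ranges: [-2.58, 2.58], [-0.38, 2.09], [-1.3, 1.39], [0.25, 2.4], [-1.5, 4.64], [0.08, 2.09], [-2.65, 2.65]. Speed limits (rad/s): [2.22, 2.22, 2.79, 2.79, 3.14, 3.14, 3.14].

## Interface

Orientations are given as a unit quaternion [w, x, y, z].
In Python, from cell import ctrl, get_image, camera_info gives the robot as it stands. The module is installed in compiled form; this text tells all that it offers.
- The arm moves only by the shell command python3 -m jog 'ROWS' [FORCE]. ROWS is JSON, a list of rows, each an object of numbers: "dx", "dy", "dz": the shift along the tool's x, y, z in cm; "wx", "wy", "wz": the turn, a rotation vector about the tool's x, y, z in rad; "grip": the opening, from 0 (shut) to 1 (fully open). A call has 1 to 10 rows; each row shifts and turns the commanded pose from where the row before left it, along the tool's axes as they then stand; what a row does not reach is not made up. A row lasts 1/8 s, in which the tool goes at most 62.5 mm and 10.7 degrees, less where a joint would pass 70% of its speed; a pose out of reach is approached as far as the arm can. A call is refused whole if a number of a shift passes 6.25 or a number of a turn 0.188, either way. A call with a gripper value outside its range is refused whole. The fingers move at their own pace and stop on an object; FORCE is the grip in N (left out, the last holds). Time passes only in rows, so rows that do not move let the fingers close. It gives the time, the measured TCP pose, the force and the opening at its end, in the units of the state.
- ctrl.state(): the state, without advancing time (a new reading comes with each control period).
- get_image(name): name is "scene" or "top" or "wrist"; returns the picture (480x640x3 uint8, red, green, blue); there is no depth.
- camera_info(name): a dict with "mtx" (3x3 intrinsics, pixels), "R" (3x3) and "t" (3): a world point X has camera coordinates R X + t. Camera axes: x right, y down, z forward; pixel columns grow to the right and rows downward; lengths in mm; the calibration is good to about 2 mm. A picture is of the moment at which its call begins: read the wrist's pose just before it. camera_info takes no time and is no camera call; for the wrist camera it gives the pose at the moment of the call.
- ctrl.hand_in(): hands the job in, once; it reports no verdict.
The state is a dict: "time": time; "joint_pos": joint angles; "joint_velocities": joint speeds; "effort": joint torques, N m; "position": TCP position; "ee_rot": TCP orientation; "contact_force": force on the tool from outside, world axes, zero at the start; "torque": the same for the moment, N m; "finger_gap": finger opening in mm.
Only numpy, scipy, OpenCV 4.12 (cv2) and the standard library are available. Lean on these libraries where they do the work, as an engineer would, in place of code of your own. Each camera call takes 0.05 s, during which the arm holds its last target. There are 200 camera calls.

## Task

Flip the cam lever on the platform shaker over to free its clamp bar, slide the bar well back, and lift every vial cassette out of the storage rack to stand them upright on the shaker's deck in a single row along the fixed stop, broad faces towards the stop. When all of them are in, slide the bar shut until it presses them firmly and flush against the stop, and flip the lever fully back over to lock it there. Do not knock over the wash bottle or the beaker.

Things in the scene. Friction and masses are not known exactly. Their poses are not given: they have to be found in the camera images.
- shaker: low white platform shaker, fixed, 300 (x) x 400 (y) mm, grey flat deck 50 mm above the bench. Origin: centre of its underside. Its +x points away from the robot, towards the fixed stop; the clamp bar slides along its x. Low lips 16 mm high close the loading gap at y = +/-152 mm.
- stop (a point): centre of the lower edge of the fixed stop's face, at deck level; axes as the shaker's. The stop is an aluminium wall 320 mm long (y), 40 mm high; its face looks to -x, towards the clamp bar.
- clamp (a joint): slide of the clamp bar, m: the clear gap between bar and stop is 34 mm + this value; 0 to 0.090, growing as the bar moves away from the stop (shaker -x). With cassettes 50 mm thick clamped it reads 0.016. The bar is 296 mm long (y), 40 mm high above the deck. It slides with about 2 N of friction when the lever is free; the locked cam lever keeps it from opening.
- grip (a point): centre of the top of the upright grey hand grip on the clamp bar's carriage: a block 24 (shaker x) x 60 (shaker y) mm, standing 74 mm above the carriage and 50 mm above the bar's top edge, centred 60 mm behind the bar's face. Moves with the bar. Axes as the shaker's.
- lever (a joint): cam lever on the shaker's base, rad, 0 to 1.5, hinge along the shaker's x at lever_pivot. At 0 it leans 43 deg to the shaker's +y and its cam lobe blocks the bar's carriage: the bar cannot open past 0.0175. At 0.75 it is upright, at 1.5 it leans 43 deg to -y: free. Blocks below about 0.6; count it locked below 0.3, free above 1.2. It stays where left and takes 3 to 5 N at the knob to flip.
- lever_pivot (a point): hinge point of the cam lever, on its axis, 84 mm above the bench; fixed to the shaker. Axes as the shaker's.
- lever_tip (a point): centre of the black ball knob (diameter 20 mm) at the end of the cam lever, 85 mm from the pivot; the lever's rod is 12 mm thick.
- rack: white plastic storage rack, fixed, 288 (x) x 74 (y) mm: a narrow channel 54 mm wide along its x between two walls 10 mm thick that rise 48 mm above the bench, divided into four cells about 68 mm long centred at x = -106, -35, 35 and 106 mm; cell floor 6 mm above the bench. Origin: centre of its underside.
- cassette1: vial cassette: plain aluminium upright block, 60 (its x) x 50 (its y, the thickness) x 84 mm tall (z), about 0.28 kg, with a heavy steel foot 20 mm high and amber vials showing in its two broad (60 mm wide) faces. Origin: centre of its underside. At the start it stands in a cell of the rack with the top 42 mm exposed; it may be absent (then it stays None from the start), 3 or 4 are present.
- cassette2: vial cassette: plain aluminium upright block, 60 (its x) x 50 (its y, the thickness) x 84 mm tall (z), about 0.28 kg, with a heavy steel foot 20 mm high and amber vials showing in its two broad (60 mm wide) faces. Origin: centre of its underside. At the start it stands in a cell of the rack with the top 42 mm exposed; it may be absent (then it stays None from the start), 3 or 4 are present.
- cassette3: vial cassette: plain aluminium upright block, 60 (its x) x 50 (its y, the thickness) x 84 mm tall (z), about 0.28 kg, with a heavy steel foot 20 mm high and amber vials showing in its two broad (60 mm wide) faces. Origin: centre of its underside. At the start it stands in a cell of the rack with the top 42 mm exposed; it may be absent (then it stays None from the start), 3 or 4 are present.
- cassette4: vial cassette: plain aluminium upright block, 60 (its x) x 50 (its y, the thickness) x 84 mm tall (z), about 0.28 kg, with a heavy steel foot 20 mm high and amber vials showing in its two broad (60 mm wide) faces. Origin: centre of its underside. At the start it stands in a cell of the rack with the top 42 mm exposed; it may be absent (then it stays None from the start), 3 or 4 are present.
- beaker: glass beaker, diameter 72, 90 mm tall, a bystander on the right. Origin: centre of its underside.
- wash: white wash bottle, diameter 60, 130 mm tall, a bystander on the right. Origin: centre of its underside.
Mind the look-alikes: they are no part of the job. Leave any brown or red look-alike of the cassette1 alone. What is shaped like the cassette3 but red is not meant.

How it is judged (in metres and radians):
On the way, in this order (a step that is already met when the one before it is completed fails the run):
1. the cam lever is flipped to free (value of joint lever above 1.1 rad), for 0.1 s.
2. every cassette stands upright on the deck between the stop and the clamp bar (x of cassette1 in the frame of stop between -0.12 and -0.015 m and y of cassette1 in the frame of stop between -0.13 and 0.13 m and z of cassette1 in the frame of stop between -0.005 and 0.006 m and angle between each of cassette1, cassette2, cassette3, cassette4's own z axis and vertical below 0.09 rad and x of cassette2 in the frame of stop between -0.12 and -0.015 m and y of cassette2 in the frame of stop between -0.13 and 0.13 m and z of cassette2 in the frame of stop between -0.005 and 0.006 m and x of cassette3 in the frame of stop between -0.12 and -0.015 m and y of cassette3 in the frame of stop between -0.13 and 0.13 m and z of cassette3 in the frame of stop between -0.005 and 0.006 m and x of cassette4 in the frame of stop between -0.12 and -0.015 m and y of cassette4 in the frame of stop between -0.13 and 0.13 m and z of cassette4 in the frame of stop between -0.005 and 0.006 m), for 0.2 s.
3. the bar is slid shut and presses on the cassettes, all flush with the stop (x of cassette1 in the frame of stop between -0.029 and -0.0215 m and y of cassette1 in the frame of stop between -0.13 and 0.13 m and z of cassette1 in the frame of stop between -0.005 and 0.006 m and angle between each of cassette1, cassette2, cassette3, cassette4's own z axis and vertical below 0.09 rad and x of cassette2 in the frame of stop between -0.029 and -0.0215 m and y of cassette2 in the frame of stop between -0.13 and 0.13 m and z of cassette2 in the frame of stop between -0.005 and 0.006 m and x of cassette3 in the frame of stop between -0.029 and -0.0215 m and y of cassette3 in the frame of stop between -0.13 and 0.13 m and z of cassette3 in the frame of stop between -0.005 and 0.006 m and x of cassette4 in the frame of stop between -0.029 and -0.0215 m and y of cassette4 in the frame of stop between -0.13 and 0.13 m and z of cassette4 in the frame of stop between -0.005 and 0.006 m and value of joint clamp between 0.012 and 0.0195 m and (contact force between clamp and cassette1 above 2 N or contact force between clamp and cassette2 above 2 N or contact force between clamp and cassette3 above 2 N or contact force between clamp and cassette4 above 2 N)).
4. the lever is flipped back to locked with the bar still shut on the cassettes (value of joint lever below 0.35 rad and value of joint clamp between 0.012 and 0.0195 m), for 0.2 s.
At the end, for the whole second after the job is handed in: Every cassette stands upright (within 5 deg) on the deck at rest, broad face flush with the stop (within about 4 mm) and centred within 130 mm of the stop's middle; the bar is shut on them (clamp joint 0.012 to 0.0195) and the lever is locked (below 0.35 rad) (all of step 4 and x of cassette1 in the frame of stop between -0.029 and -0.0215 m and y of cassette1 in the frame of stop between -0.13 and 0.13 m and z of cassette1 in the frame of stop between -0.005 and 0.006 m and angle between each of cassette1, cassette2, cassette3, cassette4's own z axis and vertical below 0.09 rad and x of cassette2 in the frame of stop between -0.029 and -0.0215 m and y of cassette2 in the frame of stop between -0.13 and 0.13 m and z of cassette2 in the frame of stop between -0.005 and 0.006 m and x of cassette3 in the frame of stop between -0.029 and -0.0215 m and y of cassette3 in the frame of stop between -0.13 and 0.13 m and z of cassette3 in the frame of stop between -0.005 and 0.006 m and x of cassette4 in the frame of stop between -0.029 and -0.0215 m and y of cassette4 in the frame of stop between -0.13 and 0.13 m and z of cassette4 in the frame of stop between -0.005 and 0.006 m and linear speed of each of cassette1, cassette2, cassette3, cassette4 below 0.02 m/s); the robot touches nothing.
It fails at once if the wash bottle or the beaker is knocked over (angle between any of beaker, wash's own z axis and vertical above 0.6 rad).
Of cassette1, cassette2, cassette3, cassette4 only 3 to 4 are there at a start; the rules pass over those that are not, and their reading is None.
At some moment in a run one of cassette1, cassette2, cassette3, cassette4 may be knocked a few centimetres aside while the robot is not near it.
Once in a run the grip may slacken for a moment while it holds something.
It also fails if it takes over 210 s, if anything falls off the work surface, if the arm or the gripper's body presses on something with over 40 N, if the wrist force passes 120 N, or if a joint passes its speed limit or range.

## Working session

There is one attempt and no reset: what is moved stays moved. The work goes in short steps, Python scripts to look and compute and a shell command to move; the robot and the scene stay as the last step left them, time stands still between calls to the robot, and variables do not carry over. Pictures are saved under pics/ and viewed, about 12 in all and at most 16, crops included, and the job is handed in when it is done.

```bash
mkdir -p pics
python3 - <<'E'
from cell import ctrl,get_image,camera_info
import cv2,numpy as np
for n in ["scene","top"]:
    im=get_image(n); cv2.imwrite(f"pics/{n}0.png",im[:,:,::-1])
    c=camera_info(n); print(n,np.round(c["mtx"],1).tolist(),np.round(c["R"],3).tolist(),np.round(c["t"],1).tolist())
s=ctrl.state(); print({k:np.round(v,3).tolist() for k,v in s.items()})
E
```

```text
scene [[511.2, 0.0, 319.6], [0.0, 511.2, 242.1], [0.0, 0.0, 1.0]] [[0.488, 0.873, 0.003], [0.524, -0.29, -0.801], [-0.698, 0.393, -0.598]] [-223.7, -158.0, 1449.8]
top [[487.5, 0.0, 318.6], [0.0, 487.5, 248.7], [0.0, 0.0, 1.0]] [[-0.024, -1.0, -0.011], [-0.982, 0.025, -0.189], [0.189, 0.006, -0.982]] [9.9, 481.7, 1036.5]
{'time': 0.1, 'joint_pos': [-1.379, 0.334, 0.04, 1.466, -0.013, 1.343, -0.058], 'joint_velocities': [0.0, -0.001, -0.001, -0.002, -0.0, 0.001, -0.001], 'effort': [0.004, -65.78, 1.34, -40.471, -0.059, 0.041, 0.0], 'position': [186.266, 622.297, 221.748], 'ee_rot': [-0.699, 0.7, -0.102, 0.102], 'contact_force': [0.101, -0.457, -0.142], 'torque': [-0.033, 0.032, 0.056], 'finger_gap': 87.07}
```

View pics/top0.png

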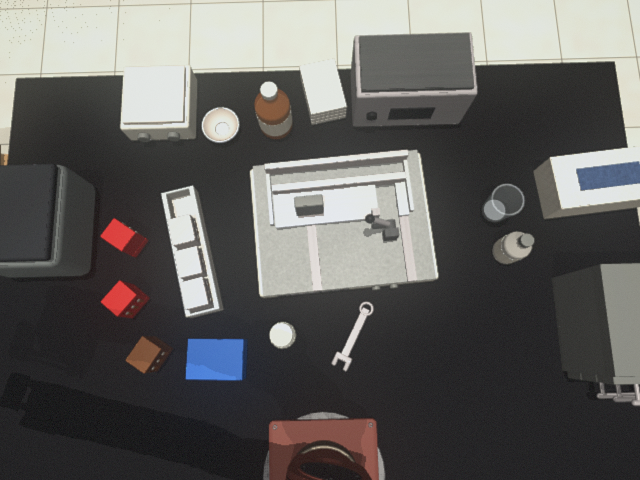

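View pics/scene0.png

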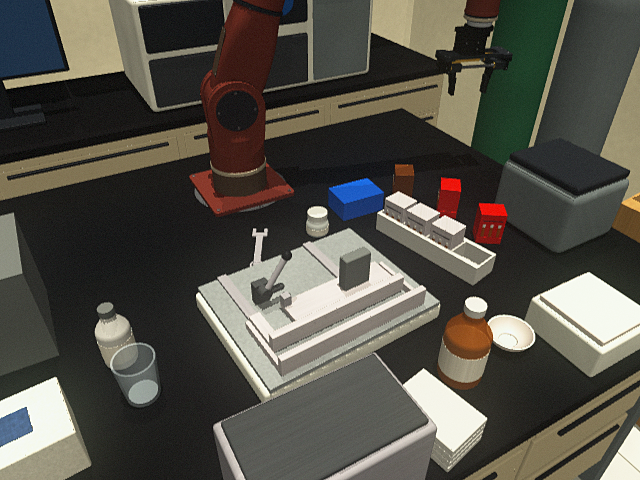

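The top view shows three white cassettes in the rack near (182,230), (188,262) and (195,293). The far cell at (176,200) is empty. Red blocks at (124,237) and (125,300) and a brown one at (148,355) are look-alikes outside the rack, so I'll leave them. The shaker is at (345,220) and its lever at (380,225). I'll confirm with an enlarged crop.

```bash
cat > h.py <<'E'
from cell import ctrl,get_image,camera_info
import cv2,numpy as np
from scipy.spatial.transform import Rotation as Rn
def pix(n,X,c=None):
    c=c or camera_info(n); p=c["mtx"]@(np.array(c["R"])@np.array(X,float)+np.array(c["t"])); return p[:2]/p[2]
def ray(n,uv,z,c=None):
    c=c or camera_info(n); R=np.array(c["R"]); o=-R.T@np.array(c["t"])
    d=R.T@np.linalg.inv(c["mtx"])@np.array([uv[0],uv[1],1.]); return o+d*(z-o[2])/d[2]
def snap(n,f,x0=0,y0=0,x1=640,y1=480,s=1):
    c=camera_info(n); im=get_image(n)[y0:y1,x0:x1,::-1]
    cv2.imwrite("pics/"+f,cv2.resize(im,None,fx=s,fy=s,interpolation=cv2.INTER_CUBIC)); return c
def tool():
    s=ctrl.state(); w,x,y,z=s["ee_rot"]; return np.array(s["position"]),Rn.from_quat([x,y,z,w]).as_matrix(),s
E
python3 - <<'E'
from h import *
snap("top","crop1.png",150,140,450,320,2.6)
print(np.round(tool()[1],3))
E
```

```text
[[ 0.958 -0.     0.287]
 [-0.287 -0.001  0.958]
 [ 0.    -1.    -0.001]]
```

View pics/crop1.png

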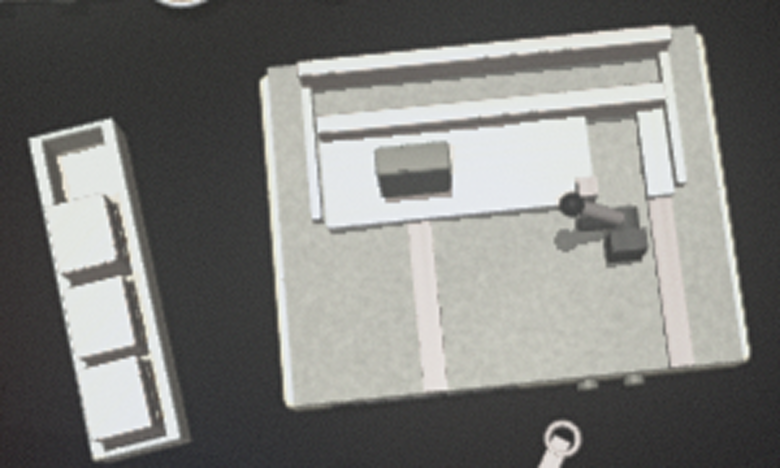

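Run:
```python
from h import *
g=lambda p,z: ray("top",(p[0]/2.6+150,p[1]/2.6+140),z)
def show(n,ps,z):
    q=np.array([g(p,z) for p in ps]); print(n,np.round(q[:,:2]).tolist(),"mean",np.round(q.mean(0),1)[:2], "sides",np.round(np.linalg.norm(np.diff(q,axis=0),axis=1)), "ang",np.round([np.degrees(np.arctan2(*(q[i+1]-q[i])[[1,0]])) for i in range(len(q)-1)],1))
show("deck",[(262,78),(697,30),(748,360),(290,407)],50)
show("stopfront",[(300,77),(672,40)],90)
show("barfront",[(318,120),(665,85)],90)
show("griptop",[(376,148),(450,142),(450,165),(377,170)],140)
for z in (140,): show("knob",[(571,204),(571,204)],z)
show("c1",[(48,200),(108,193),(118,262),(62,272)],90)
show("c2",[(62,285),(122,277),(135,345),(80,357)],90)
show("c3",[(82,370),(142,358),(158,428),(98,440)],90)
show("rack",[(30,138),(113,119),(188,440),(95,460)],48)
for n,p in [("beaker",(506,200)),("beakerbase",(494,211)),("wash",(512,248)),("bottle",(282,335))]: print(n,np.round(ray("top",p,0 if n!="bottle" else 60)))
```

```text
deck [[668.0, 149.0], [702.0, -236.0], [408.0, -260.0], [378.0, 124.0]] mean [539.2 -55.7] sides [386. 295. 386.] ang [ -85.  -175.2   94.4]
stopfront [[653.0, 110.0], [678.0, -205.0]] mean [665.5 -47.4] sides [317.] ang [-85.6]
barfront [[615.0, 95.0], [638.0, -197.0]] mean [626.4 -50.8] sides [294.] ang [-85.5]
griptop [[574.0, 44.0], [577.0, -15.0], [558.0, -14.0], [556.0, 44.0]] mean [566.3  14.9] sides [59. 19. 58.] ang [-86.7 178.5  92.5]
knob [[524.0, -108.0], [524.0, -108.0]] mean [ 523.9 -108.5] sides [0.] ang [0.]
c1 [[552.0, 321.0], [556.0, 271.0], [497.0, 261.0], [490.0, 307.0]] mean [523.9 289.8] sides [50. 60. 47.] ang [ -84.6 -170.6   98.9]
c2 [[479.0, 307.0], [485.0, 257.0], [428.0, 245.0], [419.0, 290.0]] mean [452.8 274.9] sides [50. 58. 45.] ang [ -83.7 -168.1  101.1]
c3 [[409.0, 288.0], [417.0, 240.0], [360.0, 226.0], [352.0, 274.0]] mean [384.5 256.7] sides [49. 59. 49.] ang [ -80.  -166.2   99.9]
rack [[619.0, 352.0], [635.0, 280.0], [353.0, 210.0], [338.0, 287.0]] mean [486.4 282.2] sides [ 74. 290.  79.] ang [ -78.  -166.1  100.7]
beaker [ 596. -445.    0.]
beakerbase [ 570. -415.    0.]
wash [ 481. -448.    0.]
bottle [295.  80.  60.]
```

```bash
python3 -m jog '[{"wy":0.171,"dy":-0.5},{"wy":0.171,"dy":-0.5},{"wy":0.171,"dy":-0.5},{"wy":0.171,"dy":-0.5},{"wy":0.171,"dy":-0.5},{"wy":0.171},{"wy":0.171},{"dx":2,"dz":0.8},{"dx":4.3,"dz":1.75},{"dx":4.3,"dz":1.75}]'
python3 -m jog '[{"dx":4.3,"dz":1.75},{"dx":4.3,"dz":1.75},{"dx":4.3,"dz":1.75},{"dx":4.3,"dz":1.75},{"dx":4.3,"dz":1.75},{"dx":4.3,"dz":1.75},{"dx":4.3,"dz":1.75},{"dx":4.3,"dz":1.75},{"dx":4.3,"dz":1.75},{"dx":4.3,"dz":1.75}]'
python3 -m jog '[{"dx":4.3,"dz":1.75},{"dx":4.3,"dz":1.75},{"dx":2,"dz":1},{"grip":0},{"grip":0},{}]'
python3 - <<'E'
from h import *
p,R,s=tool(); print(p,np.round(R,3).tolist(),s["finger_gap"])
c=snap("wrist","w1.png")
np.savez("w1.npz",**c); print(np.round(-np.array(c["R"]).T@c["t"]))
E
```

```text
[186.26901541 622.36728408 221.85107973] [[0.958, -0.0, 0.287], [-0.287, -0.001, 0.958], [0.0, -1.0, -0.001]] 86.8256875592239
[105. 646. 384.]$[0]: bad value
$[0]: bad value
$[0]: bad value
```

View pics/w1.png

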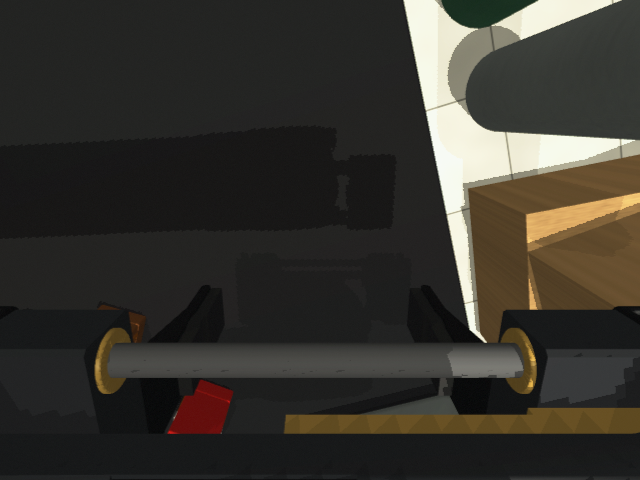

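The move was refused because rows apparently need every field, so the arm is still at its start and this picture shows nothing useful. I'll try a complete row.

```bash
python3 -m jog '[{"dx":0,"dy":-0.5,"dz":0,"wx":0,"wy":0.171,"wz":0,"grip":1}]'; python3 -m jog '[{"dx":0,"dy":-0.5,"dz":0,"wx":0,"wy":0.171,"wz":0}]'; python3 -m jog '[{"dy":-0.5,"wy":0.171,"grip":1}]'
```

```text
time: 0.32
position: [186.3, 622.3, 226.9]
ee_rot: [-0.688, 0.689, -0.163, 0.163]
contact_force: [-0.0, -1.1, 0.7]
finger_gap: 87.0$[0]: bad value
$[0]: bad value
```

```bash
python3 -m jog '[{"dx":0,"dy":-0.5,"dz":0,"wx":0,"wy":0.171,"wz":0,"grip":1},{"dx":0,"dy":-0.5,"dz":0,"wx":0,"wy":0.171,"wz":0,"grip":1},{"dx":0,"dy":-0.5,"dz":0,"wx":0,"wy":0.171,"wz":0,"grip":0},{"dx":0,"dy":-0.5,"dz":0,"wx":0,"wy":0.171,"wz":0,"grip":0},{"dx":0,"dy":-0.5,"dz":0,"wx":0,"wy":0.171,"wz":0,"grip":0},{"dx":0,"dy":-0.5,"dz":0,"wx":0,"wy":0.171,"wz":0,"grip":0}]'
python3 -m jog '[{"dx":2,"dy":0,"dz":0.8,"wx":0,"wy":0,"wz":0,"grip":0},{"dx":4.3,"dy":0,"dz":1.75,"wx":0,"wy":0,"wz":0,"grip":0},{"dx":4.3,"dy":0,"dz":1.75,"wx":0,"wy":0,"wz":0,"grip":0},{"dx":4.3,"dy":0,"dz":1.75,"wx":0,"wy":0,"wz":0,"grip":0},{"dx":4.3,"dy":0,"dz":1.75,"wx":0,"wy":0,"wz":0,"grip":0},{"dx":4.3,"dy":0,"dz":1.75,"wx":0,"wy":0,"wz":0,"grip":0},{"dx":4.3,"dy":0,"dz":1.75,"wx":0,"wy":0,"wz":0,"grip":0}]'
python3 - <<'E'
from h import *
p,R,s=tool(); print(p,np.round(R,3).tolist(),s["finger_gap"],np.round(s["joint_pos"],2))
E
```

```text
time: 1.08
position: [186.3, 622.5, 257.4]
ee_rot: [-0.519, 0.519, -0.48, 0.48]
contact_force: [0.0, -0.2, -0.7]
finger_gap: 54.7
time: 1.95
position: [322.5, 353.5, 257.5]
ee_rot: [0.52, -0.52, 0.479, -0.479]
contact_force: [0.1, -0.2, 0.3]
finger_gap: 0.8
[322.52942922 353.5069611  257.54656577] [[0.083, -0.0, 0.997], [-0.997, 0.0, 0.083], [-0.0, -1.0, -0.0]] 0.8352411259750241 [-1.29 -0.05  0.36  1.83  0.02  1.36 -0.86]
```

```bash
python3 -m jog '[{"dx":4.3,"dy":0,"dz":1.7,"wx":0,"wy":0,"wz":0,"grip":0},{"dx":4.3,"dy":0,"dz":1.7,"wx":0,"wy":0,"wz":0,"grip":0},{"dx":4.3,"dy":0,"dz":1.7,"wx":0,"wy":0,"wz":0,"grip":0},{"dx":4.3,"dy":0,"dz":1.7,"wx":0,"wy":0,"wz":0,"grip":0},{"dx":4.3,"dy":0,"dz":1.7,"wx":0,"wy":0,"wz":0,"grip":0},{"dx":4.3,"dy":0,"dz":1.7,"wx":0,"wy":0,"wz":0,"grip":0},{"dx":4.3,"dy":0,"dz":1.7,"wx":0,"wy":0,"wz":0,"grip":0},{"dx":4.3,"dy":0,"dz":1.7,"wx":0,"wy":0,"wz":0,"grip":0},{"dx":4.3,"dy":0,"dz":1.7,"wx":0,"wy":0,"wz":0,"grip":0},{"dx":2,"dy":0,"dz":1,"wx":0,"wy":0,"wz":0,"grip":0}]'
python3 - <<'E'
from h import *
p,R,s=tool(); print(p)
c=snap("wrist","w2.png")
np.savez("w2.npz",**c); print(np.round(-np.array(c["R"]).T@c["t"]))
E
```

```text
time: 3.2
position: [518.6, -39.8, 257.8]
ee_rot: [0.52, -0.52, 0.479, -0.48]
contact_force: [-0.1, 1.3, -0.1]
finger_gap: 0.5
[518.64293772 -39.84596481 257.79306805]
[511.  43. 420.]
```

View pics/w2.png

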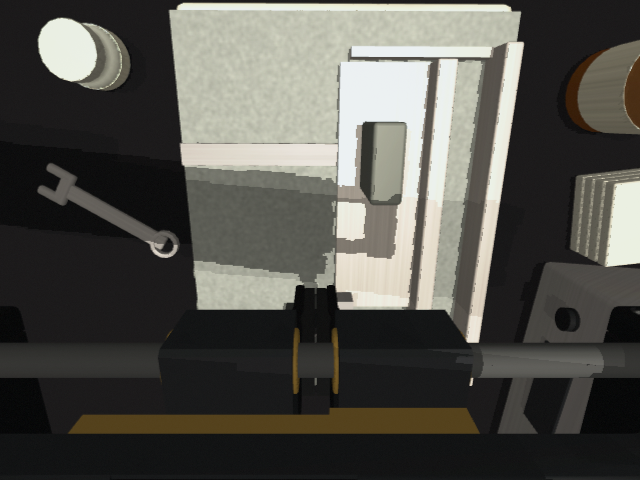

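Run:
```python
from h import *
c=dict(np.load("w2.npz"))
for n,p,z in [("grip",(390,163),140),("gripL",(373,163),140),("gripR",(404,163),140),("bar",(456,65),90),("bar2",(440,250),90),("stop",(508,45),90),("stop2",(490,200),90)]: print(n,np.round(ray("wrist",p,z,c),1))
ct,cs=camera_info("top"),camera_info("scene")
P=lambda c:np.array(c["mtx"])@np.c_[np.array(c["R"]),np.array(c["t"])]
for a,b in [((369.6,218.5),(285,255)),((390,231),(263,291))]:
    X=cv2.triangulatePoints(P(ct),P(cs),np.array(a,float),np.array(b,float)); X=X[:3,0]/X[3]; print(np.round(X,1),pix("top",X),pix("scene",X))
u=np.array([np.cos(.0815),np.sin(.0815)]);v=np.array([-u[1],u[0]])
for X in([524,-108],[566,15],[665.5,-47.4]): d=np.array(X)-[539,-56]; print(d@u,d@v)
```

```text
grip [567.2  17.9 140. ]
gripL [555.   16.9 140. ]
gripR [577.3  18.7 140. ]
bar [618.7  93.2  90. ]
bar2 [633.5 -60.5  90. ]
stop [656.4 110.5  90. ]
stop2 [668.9 -11.3  90. ]
[ 520.4 -108.   152. ] [370.0326271  218.67555717] [285.4598451  254.97264492]
[ 511.6 -156.6   76.1] [389.33569759 230.74229432] [262.27054098 291.01896417]
-19.18352060889704 -50.60624998009655
32.69047547897027 68.56626585252286
126.78023451462055 -1.7268863361026376
```

```bash
python3 -m jog '[{"dx":0,"dy":3.4,"dz":0,"wx":0,"wy":0,"wz":0,"grip":0},{"dx":0,"dy":3.5,"dz":0,"wx":0,"wy":0,"wz":0,"grip":0},{"dx":0,"dy":3.5,"dz":0,"wx":0,"wy":0,"wz":0,"grip":0},{"dx":0,"dy":3.4,"dz":0,"wx":0,"wy":0,"wz":0,"grip":0},{"dx":2,"dy":0,"dz":0,"wx":0,"wy":0,"wz":0,"grip":0},{"dx":2,"dy":0,"dz":0,"wx":0,"wy":0,"wz":0,"grip":0},{"dx":1,"dy":0,"dz":0,"wx":0,"wy":0,"wz":0,"grip":0},{"dx":1,"dy":0,"dz":0,"wx":0,"wy":0,"wz":0,"grip":0}]'
python3 -m jog '[{"dx":1,"dy":0,"dz":0,"wx":0,"wy":0,"wz":0,"grip":0},{"dx":1,"dy":0,"dz":0,"wx":0,"wy":0,"wz":0,"grip":0},{"dx":1,"dy":0,"dz":0,"wx":0,"wy":0,"wz":0,"grip":0}]'
python3 -m jog '[{"dx":1,"dy":0,"dz":0,"wx":0,"wy":0,"wz":0,"grip":0},{"dx":1,"dy":0,"dz":0,"wx":0,"wy":0,"wz":0,"grip":0},{"dx":1,"dy":0,"dz":0,"wx":0,"wy":0,"wz":0,"grip":0}]'
python3 -m jog '[{"dx":1,"dy":0,"dz":0,"wx":0,"wy":0,"wz":0,"grip":0},{"dx":1,"dy":0,"dz":0,"wx":0,"wy":0,"wz":0,"grip":0},{"dx":0,"dy":0,"dz":0,"wx":0,"wy":0,"wz":0,"grip":0}]'
```

```text
time: 4.25
position: [523.1, -93.3, 119.9]
ee_rot: [0.522, -0.52, 0.48, -0.477]
contact_force: [-5.7, 12.2, 13.1]
finger_gap: 0.7
time: 4.62
position: [525.7, -124.9, 119.7]
ee_rot: [0.521, -0.52, 0.479, -0.478]
contact_force: [-1.7, 3.9, 3.4]
finger_gap: 0.5
time: 5.0
position: [528.0, -155.3, 119.1]
ee_rot: [0.521, -0.52, 0.479, -0.478]
contact_force: [-1.1, 8.9, -3.0]
finger_gap: 0.2
time: 5.38
position: [529.4, -174.0, 119.0]
ee_rot: [0.521, -0.52, 0.48, -0.477]
contact_force: [-2.9, 13.2, 3.8]
finger_gap: 0.5
```

```bash
python3 -m jog '[{"dx":0.5,"dy":0,"dz":0,"wx":0,"wy":0,"wz":0,"grip":0},{"dx":0,"dy":0,"dz":0,"wx":0,"wy":0,"wz":0,"grip":0}]'
python3 -m jog '[{"dx":-2,"dy":0,"dz":0,"wx":0,"wy":0,"wz":0,"grip":0},{"dx":0,"dy":-5,"dz":0,"wx":0,"wy":0,"wz":0,"grip":0},{"dx":-4,"dy":-5,"dz":0,"wx":0,"wy":0,"wz":0,"grip":0.6},{"dx":0,"dy":0,"dz":0,"wx":0,"wy":0,"wz":0,"grip":0.6}]'
python3 - <<'E'
from h import *
snap("top","t2.png",240,140,450,310,3.5)
E
```

```text
time: 5.62
position: [529.6, -174.8, 118.6]
ee_rot: [0.523, -0.52, 0.481, -0.474]
contact_force: [-6.6, 24.5, 9.4]
finger_gap: 0.7
time: 6.12
position: [527.7, -120.7, 221.4]
ee_rot: [0.523, -0.52, 0.477, -0.479]
contact_force: [0.1, 0.6, -0.0]
finger_gap: 13.4
```

View pics/t2.png

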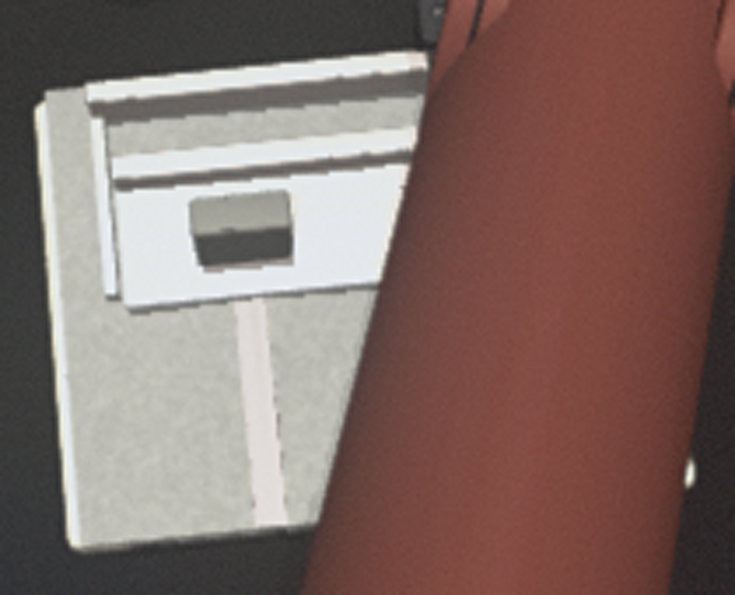

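```bash
python3 -m jog '[{"dx":-4.5,"dy":0,"dz":1.7,"wx":0,"wy":0,"wz":0,"grip":0.6},{"dx":-4.5,"dy":0,"dz":1.7,"wx":0,"wy":0,"wz":0,"grip":0.6},{"dx":-4.4,"dy":0,"dz":1.6,"wx":0,"wy":0,"wz":0,"grip":0.6},{"dx":0,"dy":0,"dz":0,"wx":0,"wy":0,"wz":0,"grip":0.6},{"dx":0,"dy":4,"dz":0,"wx":0,"wy":0,"wz":0,"grip":0.6},{"dx":0,"dy":4,"dz":0,"wx":0,"wy":0,"wz":0,"grip":0.6},{"dx":0,"dy":2.8,"dz":0,"wx":0,"wy":0,"wz":0,"grip":0.6},{"dx":0,"dy":0,"dz":0,"wx":0,"wy":0,"wz":0,"grip":0.6}]'
python3 -m jog '[{"dx":0,"dy":0,"dz":0,"wx":0,"wy":0,"wz":0,"grip":0},{"dx":0,"dy":0,"dz":0,"wx":0,"wy":0,"wz":0,"grip":0},{"dx":0,"dy":0,"dz":0,"wx":0,"wy":0,"wz":0,"grip":0},{"dx":0,"dy":0,"dz":0,"wx":0,"wy":0,"wz":0,"grip":0}]' 15
```

```text
time: 7.18
position: [562.1, 12.5, 108.0]
ee_rot: [-0.518, 0.521, -0.48, 0.479]
contact_force: [0.3, 0.1, 0.4]
finger_gap: 52.3
time: 7.68
position: [564.9, 15.0, 111.2]
ee_rot: [0.521, -0.52, 0.478, -0.479]
contact_force: [0.7, -0.7, 2.5]
finger_gap: 24.3
```

```bash
python3 -m jog '[{"dx":0,"dy":0,"dz":-0.5,"wx":0,"wy":0,"wz":0,"grip":0},{"dx":0,"dy":0,"dz":-1,"wx":0,"wy":0,"wz":0,"grip":0},{"dx":0,"dy":0,"dz":-1,"wx":0,"wy":0,"wz":0,"grip":0},{"dx":0,"dy":0,"dz":0,"wx":0,"wy":0,"wz":0,"grip":0}]'
python3 -m jog '[{"dx":0,"dy":0,"dz":-1.5,"wx":0,"wy":0,"wz":0,"grip":0},{"dx":0,"dy":0,"dz":-1.5,"wx":0,"wy":0,"wz":0,"grip":0},{"dx":0,"dy":0,"dz":-1.5,"wx":0,"wy":0,"wz":0,"grip":0},{"dx":0,"dy":0,"dz":-0.5,"wx":0,"wy":0,"wz":0,"grip":0},{"dx":0,"dy":0,"dz":0,"wx":0,"wy":0,"wz":0,"grip":0}]'
```

```text
time: 8.18
position: [538.4, 13.0, 111.1]
ee_rot: [0.521, -0.52, 0.479, -0.479]
contact_force: [-2.9, 0.4, 10.5]
finger_gap: 23.8
time: 8.8
position: [488.8, 9.2, 111.0]
ee_rot: [0.521, -0.52, 0.479, -0.478]
contact_force: [-2.1, 0.9, 12.1]
finger_gap: 24.1
```

```bash
python3 -m jog '[{"dx":0,"dy":0,"dz":-0.5,"wx":0,"wy":0,"wz":0,"grip":0},{"dx":0,"dy":0,"dz":0,"wx":0,"wy":0,"wz":0,"grip":0},{"dx":0,"dy":0,"dz":0,"wx":0,"wy":0,"wz":0,"grip":0.6},{"dx":0,"dy":0,"dz":0,"wx":0,"wy":0,"wz":0,"grip":0.6},{"dx":0,"dy":0,"dz":0,"wx":0,"wy":0,"wz":0,"grip":0.6}]'
python3 -m jog '[{"dx":0,"dy":-4.5,"dz":0,"wx":0,"wy":0,"wz":0,"grip":1},{"dx":0,"dy":-5,"dz":0,"wx":0,"wy":0,"wz":0,"grip":1},{"dx":0,"dy":-4.5,"dz":0,"wx":0,"wy":0,"wz":0,"grip":1},{"dx":-4,"dy":0,"dz":1,"wx":0,"wy":0,"wz":0,"grip":1},{"dx":-4,"dy":0,"dz":1,"wx":0,"wy":0,"wz":0,"grip":1},{"dx":-4,"dy":0,"dz":1,"wx":0,"wy":0,"wz":0,"grip":1},{"dx":-4,"dy":0,"dz":1,"wx":0,"wy":0,"wz":0,"grip":1},{"dx":-4,"dy":0,"dz":1,"wx":0,"wy":0,"wz":0,"grip":1},{"dx":-4,"dy":0,"dz":1,"wx":0,"wy":0,"wz":0,"grip":1},{"dx":-3.7,"dy":0,"dz":0.5,"wx":0,"wy":0,"wz":0,"grip":1}]'
python3 -m jog '[{"dx":0,"dy":0,"dz":0,"wx":0,"wy":0.177,"wz":0,"grip":1},{"dx":0,"dy":0,"dz":0,"wx":0,"wy":0.177,"wz":0,"grip":1},{"dx":0,"dy":0,"dz":0,"wx":0,"wy":0.177,"wz":0,"grip":1},{"dx":0,"dy":0,"dz":0,"wx":0,"wy":0.177,"wz":0,"grip":1},{"dx":0,"dy":0,"dz":0,"wx":0,"wy":0.177,"wz":0,"grip":1},{"dx":0,"dy":0,"dz":0,"wx":0,"wy":0.177,"wz":0,"grip":1},{"dx":0,"dy":0,"dz":0,"wx":0,"wy":0.177,"wz":0,"grip":1},{"dx":0,"dy":0,"dz":0,"wx":0,"wy":0.177,"wz":0,"grip":1},{"dx":0,"dy":0,"dz":0,"wx":0,"wy":0,"wz":0,"grip":1}]'
python3 - <<'E'
from h import *
snap("top","t3.png",130,130,450,330,2.5)
p,R,s=tool(); print(p,np.round(R,3).tolist(),np.round(s["joint_pos"],2))
for q in [(352,97),(475,125),(275,135),(352,125)]: print(q,np.round(ray("top",q,0)))
E
```

```text
time: 9.43
position: [483.8, 8.2, 110.0]
ee_rot: [-0.52, 0.521, -0.479, 0.479]
contact_force: [0.1, 0.3, -0.8]
finger_gap: 46.1
time: 10.68
position: [526.1, 291.1, 249.8]
ee_rot: [-0.52, 0.521, -0.479, 0.479]
contact_force: [0.9, 0.2, 0.2]
finger_gap: 87.0
time: 11.8
position: [525.9, 289.7, 249.9]
ee_rot: [-0.084, 0.084, -0.702, 0.702]
contact_force: [-0.7, 0.2, 1.0]
finger_gap: 86.6
[525.94517294 289.73708383 250.04504228] [[-0.971, -0.0, 0.239], [-0.239, -0.001, -0.971], [0.001, -1.0, 0.001]] [-1.38  0.33  1.02  1.59 -0.28  1.39 -1.66]
(352, 97) [869. -93.   0.]
(475, 125) [ 786. -388.    0.]
(275, 135) [774.  97.   0.]
(352, 125) [795. -90.   0.]
```

View pics/t3.png

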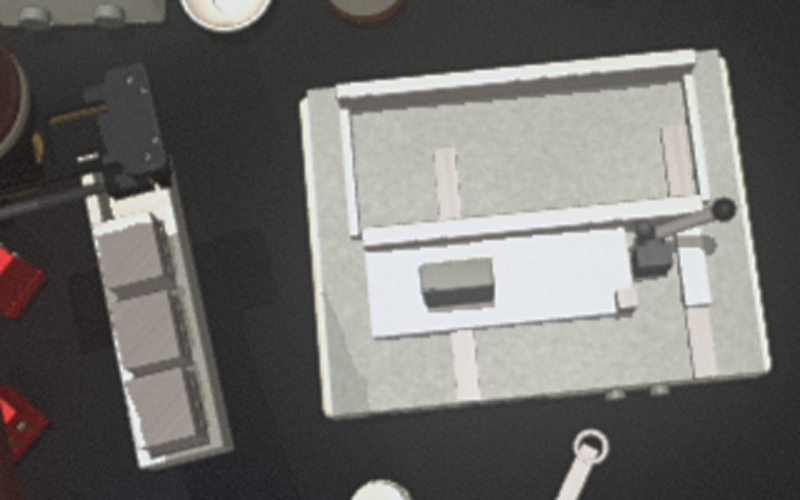

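The view shows the lever free (knob at crop (723,208), leaning -y), the bar fully back, and the deck gap empty. All three cassettes are in place. I'll pick the far one first.

```bash
python3 -m jog '[{"dx":0,"dy":4,"dz":0,"wx":0,"wy":0,"wz":0,"grip":1},{"dx":0,"dy":4,"dz":0,"wx":0,"wy":0,"wz":0,"grip":1},{"dx":0,"dy":4,"dz":0,"wx":0,"wy":0,"wz":0,"grip":1},{"dx":0,"dy":4,"dz":0,"wx":0,"wy":0,"wz":0,"grip":1},{"dx":0,"dy":2.6,"dz":0,"wx":0,"wy":0,"wz":0,"grip":1},{"dx":0,"dy":1,"dz":0,"wx":0,"wy":0,"wz":0,"grip":1},{"dx":0,"dy":0,"dz":0,"wx":0,"wy":0,"wz":0,"grip":1}]'
python3 -m jog '[{"dx":0,"dy":0,"dz":0,"wx":0,"wy":0,"wz":0,"grip":0},{"dx":0,"dy":0,"dz":0,"wx":0,"wy":0,"wz":0,"grip":0},{"dx":0,"dy":0,"dz":0,"wx":0,"wy":0,"wz":0,"grip":0},{"dx":0,"dy":0,"dz":0,"wx":0,"wy":0,"wz":0,"grip":0},{"dx":0,"dy":0,"dz":0,"wx":0,"wy":0,"wz":0,"grip":0}]' 30
```

```text
time: 12.72
position: [526.1, 289.6, 54.4]
ee_rot: [-0.084, 0.085, -0.702, 0.702]
contact_force: [-0.4, 0.0, 1.0]
finger_gap: 87.1
time: 13.35
position: [525.8, 292.7, 54.9]
ee_rot: [0.085, -0.084, 0.703, -0.701]
contact_force: [-2.2, 7.7, 1.7]
finger_gap: 49.8
```

```bash
python3 -m jog '[{"dx":0,"dy":-1,"dz":0,"wx":0,"wy":0,"wz":0,"grip":0},{"dx":0,"dy":-3,"dz":0,"wx":0,"wy":0,"wz":0,"grip":0},{"dx":0,"dy":-4,"dz":0,"wx":0,"wy":0,"wz":0,"grip":0},{"dx":0,"dy":-4,"dz":0,"wx":0,"wy":0,"wz":0,"grip":0},{"dx":0,"dy":-4,"dz":0,"wx":0,"wy":0,"wz":0,"grip":0},{"dx":0,"dy":-3,"dz":0,"wx":0,"wy":0,"wz":0,"grip":0},{"dx":0,"dy":-1,"dz":0,"wx":0,"wy":0,"wz":0,"grip":0}]'
python3 -m jog '[{"dx":0,"dy":0,"dz":0,"wx":0,"wy":-0.177,"wz":0,"grip":0},{"dx":0,"dy":0,"dz":0,"wx":0,"wy":-0.177,"wz":0,"grip":0},{"dx":0,"dy":0,"dz":0,"wx":0,"wy":-0.177,"wz":0,"grip":0},{"dx":0,"dy":0,"dz":0,"wx":0,"wy":-0.177,"wz":0,"grip":0},{"dx":0,"dy":0,"dz":0,"wx":0,"wy":-0.177,"wz":0,"grip":0},{"dx":0,"dy":0,"dz":0,"wx":0,"wy":-0.177,"wz":0,"grip":0},{"dx":0,"dy":0,"dz":0,"wx":0,"wy":-0.177,"wz":0,"grip":0},{"dx":0,"dy":0,"dz":0,"wx":0,"wy":-0.177,"wz":0,"grip":0}]'
python3 -m jog '[{"dx":2.2,"dy":0,"dz":0.4,"wx":0,"wy":0,"wz":0,"grip":0},{"dx":4.7,"dy":0,"dz":0.9,"wx":0,"wy":0,"wz":0,"grip":0},{"dx":4.7,"dy":0,"dz":0.9,"wx":0,"wy":0,"wz":0,"grip":0},{"dx":4.7,"dy":0,"dz":0.9,"wx":0,"wy":0,"wz":0,"grip":0},{"dx":4.7,"dy":0,"dz":0.9,"wx":0,"wy":0,"wz":0,"grip":0},{"dx":4.7,"dy":0,"dz":0.9,"wx":0,"wy":0,"wz":0,"grip":0},{"dx":4.7,"dy":0,"dz":0.9,"wx":0,"wy":0,"wz":0,"grip":0},{"dx":4.7,"dy":0,"dz":0.9,"wx":0,"wy":0,"wz":0,"grip":0},{"dx":4.7,"dy":0,"dz":0.8,"wx":0,"wy":0,"wz":0,"grip":0},{"dx":2.1,"dy":0,"dz":0.3,"wx":0,"wy":0,"wz":0,"grip":0}]'
python3 -m jog '[{"dx":0,"dy":0,"dz":0,"wx":0,"wy":0,"wz":0,"grip":0},{"dx":0,"dy":0,"dz":0,"wx":0,"wy":0,"wz":0,"grip":0}]'
```

```text
time: 14.22
position: [526.6, 289.8, 255.7]
ee_rot: [0.084, -0.083, 0.703, -0.702]
contact_force: [-0.5, -0.4, -2.8]
finger_gap: 49.8
time: 15.22
position: [525.5, 289.5, 252.8]
ee_rot: [-0.521, 0.523, -0.477, 0.477]
contact_force: [0.8, -0.1, -2.1]
finger_gap: 50.1
time: 16.48
position: [637.5, -126.5, 253.5]
ee_rot: [-0.518, 0.519, -0.481, 0.481]
contact_force: [-1.1, 0.4, -1.9]
finger_gap: 49.9
time: 16.73
position: [638.2, -120.9, 253.8]
ee_rot: [-0.52, 0.52, -0.479, 0.479]
contact_force: [-0.9, 0.1, -1.9]
finger_gap: 49.7
```

```bash
python3 -m jog '[{"dx":0,"dy":3,"dz":0,"wx":0,"wy":0,"wz":0,"grip":0},{"dx":0,"dy":4,"dz":0,"wx":0,"wy":0,"wz":0,"grip":0},{"dx":0,"dy":4,"dz":0,"wx":0,"wy":0,"wz":0,"grip":0},{"dx":0,"dy":3,"dz":0,"wx":0,"wy":0,"wz":0,"grip":0},{"dx":0,"dy":1,"dz":0,"wx":0,"wy":0,"wz":0,"grip":0},{"dx":0,"dy":0.2,"dz":0,"wx":0,"wy":0,"wz":0,"grip":0},{"dx":0,"dy":0.2,"dz":0,"wx":0,"wy":0,"wz":0,"grip":0},{"dx":0,"dy":0,"dz":0,"wx":0,"wy":0,"wz":0,"grip":0}]'
python3 -m jog '[{"dx":0,"dy":0.15,"dz":0,"wx":0,"wy":0,"wz":0,"grip":0},{"dx":0,"dy":0,"dz":0,"wx":0,"wy":0,"wz":0,"grip":0}]'
python3 - <<'E'
from h import *
c=snap("wrist","w3.png"); np.savez("w3.npz",**c)
E
```

```text
time: 17.73
position: [639.1, -121.4, 101.3]
ee_rot: [0.521, -0.52, 0.478, -0.479]
contact_force: [-0.8, 0.6, -2.4]
finger_gap: 49.8
time: 17.98
position: [638.6, -121.4, 99.0]
ee_rot: [0.52, -0.52, 0.479, -0.479]
contact_force: [-0.5, 0.0, -3.2]
finger_gap: 50.4
```

View pics/w3.png

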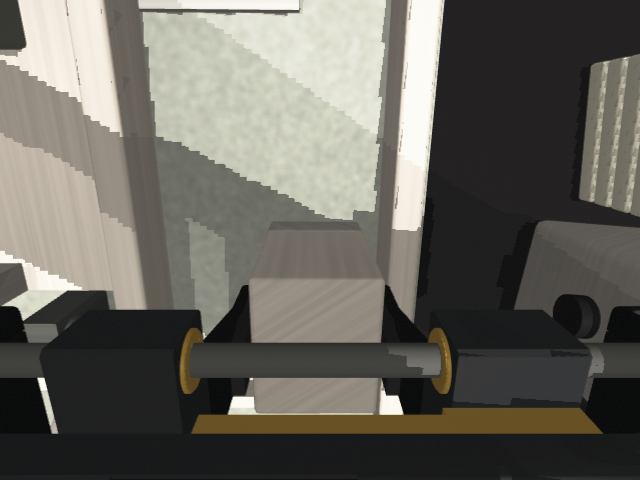

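The cassette's lower right edge is at about (361,226) and the stop's base is at about (376,226). That is an 8 mm clearance, as planned. Now I'll lower it the last bit.

```bash
python3 -m jog '[{"dx":0,"dy":0.15,"dz":0,"wx":0,"wy":0,"wz":0,"grip":0},{"dx":0,"dy":0,"dz":0,"wx":0,"wy":0,"wz":0,"grip":0}]'
python3 -m jog '[{"dx":0,"dy":0.15,"dz":0,"wx":0,"wy":0,"wz":0,"grip":0},{"dx":0,"dy":0,"dz":0,"wx":0,"wy":0,"wz":0,"grip":0}]'
```

```text
time: 18.27
position: [638.7, -121.4, 98.8]
ee_rot: [0.521, -0.52, 0.479, -0.479]
contact_force: [-5.1, 1.9, 10.0]
finger_gap: 50.1
time: 18.52
position: [638.4, -121.5, 98.4]
ee_rot: [0.521, -0.52, 0.479, -0.479]
contact_force: [-12.2, 3.5, 22.9]
finger_gap: 50.0
```

```bash
python3 -m jog '[{"dx":0,"dy":-0.2,"dz":0,"wx":0,"wy":0,"wz":0,"grip":1},{"dx":0,"dy":0,"dz":0,"wx":0,"wy":0,"wz":0,"grip":1},{"dx":0,"dy":0,"dz":0,"wx":0,"wy":0,"wz":0,"grip":1},{"dx":0,"dy":0,"dz":0,"wx":0,"wy":0,"wz":0,"grip":1},{"dx":0,"dy":-3,"dz":0,"wx":0,"wy":0,"wz":0,"grip":1},{"dx":0,"dy":-4,"dz":0,"wx":0,"wy":0,"wz":0,"grip":1},{"dx":0,"dy":-4,"dz":0,"wx":0,"wy":0,"wz":0,"grip":1},{"dx":0,"dy":-4,"dz":0,"wx":0,"wy":0,"wz":0,"grip":1}]'
python3 -m jog '[{"dx":-2,"dy":0,"dz":-0.7,"wx":0,"wy":0,"wz":0,"grip":1},{"dx":-4.6,"dy":0,"dz":-1.7,"wx":0,"wy":0,"wz":0,"grip":1},{"dx":-4.6,"dy":0,"dz":-1.7,"wx":0,"wy":0,"wz":0,"grip":1},{"dx":-4.6,"dy":0,"dz":-1.7,"wx":0,"wy":0,"wz":0,"grip":1},{"dx":-4.6,"dy":0,"dz":-1.7,"wx":0,"wy":0,"wz":0,"grip":1},{"dx":-4.6,"dy":0,"dz":-1.7,"wx":0,"wy":0,"wz":0,"grip":1},{"dx":-4.6,"dy":0,"dz":-1.7,"wx":0,"wy":0,"wz":0,"grip":1},{"dx":-4.6,"dy":0,"dz":-1.7,"wx":0,"wy":0,"wz":0,"grip":1},{"dx":-4.6,"dy":0,"dz":-1.7,"wx":0,"wy":0,"wz":0,"grip":1},{"dx":-2.2,"dy":0,"dz":-1,"wx":0,"wy":0,"wz":0,"grip":1}]'
python3 -m jog '[{"dx":0,"dy":0,"dz":0,"wx":0,"wy":0.177,"wz":0,"grip":1},{"dx":0,"dy":0,"dz":0,"wx":0,"wy":0.177,"wz":0,"grip":1},{"dx":0,"dy":0,"dz":0,"wx":0,"wy":0.177,"wz":0,"grip":1},{"dx":0,"dy":0,"dz":0,"wx":0,"wy":0.177,"wz":0,"grip":1},{"dx":0,"dy":0,"dz":0,"wx":0,"wy":0.177,"wz":0,"grip":1},{"dx":0,"dy":0,"dz":0,"wx":0,"wy":0.177,"wz":0,"grip":1},{"dx":0,"dy":0,"dz":0,"wx":0,"wy":0.177,"wz":0,"grip":1},{"dx":0,"dy":0,"dz":0,"wx":0,"wy":0.177,"wz":0,"grip":1},{"dx":0,"dy":0,"dz":0,"wx":0,"wy":0,"wz":0,"grip":1}]'
python3 - <<'E'
from h import *
snap("top","t4.png",130,130,450,330,2.5)
E
```

```text
time: 19.52
position: [638.5, -121.3, 249.1]
ee_rot: [-0.52, 0.52, -0.479, 0.479]
contact_force: [1.2, 0.2, -0.2]
finger_gap: 86.7
time: 20.78
position: [450.5, 277.3, 247.7]
ee_rot: [-0.521, 0.521, -0.478, 0.478]
contact_force: [0.6, -1.1, -0.4]
finger_gap: 86.9
time: 21.9
position: [452.1, 274.5, 247.8]
ee_rot: [-0.084, 0.084, -0.702, 0.702]
contact_force: [0.5, -0.4, -0.3]
finger_gap: 86.9
```

View pics/t4.png

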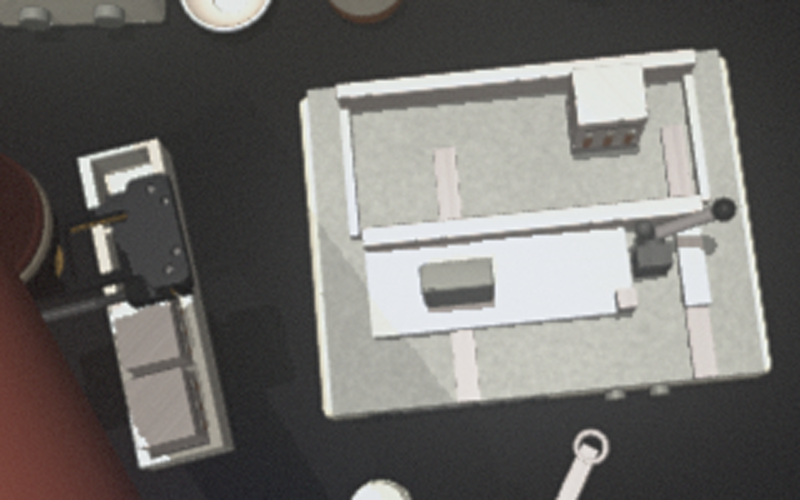

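The first cassette stands upright on the deck with its broad face towards the stop (top at crop (608,90)). The other two are still in the rack. Next, cassette two.

```bash
python3 -m jog '[{"dx":0,"dy":4,"dz":0,"wx":0,"wy":0,"wz":0,"grip":1},{"dx":0,"dy":4,"dz":0,"wx":0,"wy":0,"wz":0,"grip":1},{"dx":0,"dy":4,"dz":0,"wx":0,"wy":0,"wz":0,"grip":1},{"dx":0,"dy":4,"dz":0,"wx":0,"wy":0,"wz":0,"grip":1},{"dx":0,"dy":2.4,"dz":0,"wx":0,"wy":0,"wz":0,"grip":1},{"dx":0,"dy":1,"dz":0,"wx":0,"wy":0,"wz":0,"grip":1},{"dx":0,"dy":0,"dz":0,"wx":0,"wy":0,"wz":0,"grip":1}]'
python3 -m jog '[{"dx":0,"dy":0,"dz":0,"wx":0,"wy":0,"wz":0,"grip":0},{"dx":0,"dy":0,"dz":0,"wx":0,"wy":0,"wz":0,"grip":0},{"dx":0,"dy":0,"dz":0,"wx":0,"wy":0,"wz":0,"grip":0},{"dx":0,"dy":0,"dz":0,"wx":0,"wy":0,"wz":0,"grip":0},{"dx":0,"dy":0,"dz":0,"wx":0,"wy":0,"wz":0,"grip":0}]' 30
```

```text
time: 22.82
position: [452.1, 274.4, 53.8]
ee_rot: [-0.084, 0.085, -0.702, 0.702]
contact_force: [0.1, -0.4, -0.7]
finger_gap: 86.9
time: 23.45
position: [451.8, 275.9, 54.2]
ee_rot: [0.084, -0.084, 0.703, -0.701]
contact_force: [-3.1, 4.9, 2.2]
finger_gap: 49.6
```

```bash
python3 -m jog '[{"dx":0,"dy":-1,"dz":0,"wx":0,"wy":0,"wz":0,"grip":0},{"dx":0,"dy":-3,"dz":0,"wx":0,"wy":0,"wz":0,"grip":0},{"dx":0,"dy":-4,"dz":0,"wx":0,"wy":0,"wz":0,"grip":0},{"dx":0,"dy":-4,"dz":0,"wx":0,"wy":0,"wz":0,"grip":0},{"dx":0,"dy":-4,"dz":0,"wx":0,"wy":0,"wz":0,"grip":0},{"dx":0,"dy":-3,"dz":0,"wx":0,"wy":0,"wz":0,"grip":0},{"dx":0,"dy":-1,"dz":0,"wx":0,"wy":0,"wz":0,"grip":0}]'
python3 -m jog '[{"dx":0,"dy":0,"dz":0,"wx":0,"wy":-0.177,"wz":0,"grip":0},{"dx":0,"dy":0,"dz":0,"wx":0,"wy":-0.177,"wz":0,"grip":0},{"dx":0,"dy":0,"dz":0,"wx":0,"wy":-0.177,"wz":0,"grip":0},{"dx":0,"dy":0,"dz":0,"wx":0,"wy":-0.177,"wz":0,"grip":0},{"dx":0,"dy":0,"dz":0,"wx":0,"wy":-0.177,"wz":0,"grip":0},{"dx":0,"dy":0,"dz":0,"wx":0,"wy":-0.177,"wz":0,"grip":0},{"dx":0,"dy":0,"dz":0,"wx":0,"wy":-0.177,"wz":0,"grip":0},{"dx":0,"dy":0,"dz":0,"wx":0,"wy":-0.177,"wz":0,"grip":0}]'
python3 -m jog '[{"dx":2,"dy":0,"dz":0.9,"wx":0,"wy":0,"wz":0,"grip":0},{"dx":3.7,"dy":0,"dz":1.7,"wx":0,"wy":0,"wz":0,"grip":0},{"dx":3.8,"dy":0,"dz":1.7,"wx":0,"wy":0,"wz":0,"grip":0},{"dx":3.8,"dy":0,"dz":1.7,"wx":0,"wy":0,"wz":0,"grip":0},{"dx":3.8,"dy":0,"dz":1.7,"wx":0,"wy":0,"wz":0,"grip":0},{"dx":3.8,"dy":0,"dz":1.7,"wx":0,"wy":0,"wz":0,"grip":0},{"dx":3.7,"dy":0,"dz":1.7,"wx":0,"wy":0,"wz":0,"grip":0},{"dx":3.7,"dy":0,"dz":1.7,"wx":0,"wy":0,"wz":0,"grip":0},{"dx":3.6,"dy":0,"dz":1.7,"wx":0,"wy":0,"wz":0,"grip":0},{"dx":2,"dy":0,"dz":0.9,"wx":0,"wy":0,"wz":0,"grip":0}]'
python3 -m jog '[{"dx":0,"dy":0,"dz":0,"wx":0,"wy":0,"wz":0,"grip":0},{"dx":0,"dy":0,"dz":0,"wx":0,"wy":0,"wz":0,"grip":0}]'
```

```text
time: 24.32
position: [452.6, 274.5, 255.0]
ee_rot: [0.084, -0.083, 0.703, -0.702]
contact_force: [-0.1, -0.5, -3.4]
finger_gap: 49.8
time: 25.32
position: [451.6, 274.0, 252.3]
ee_rot: [-0.521, 0.523, -0.477, 0.477]
contact_force: [-0.3, 0.5, -3.0]
finger_gap: 49.9
time: 26.58
position: [633.5, -53.2, 252.0]
ee_rot: [-0.519, 0.521, -0.48, 0.479]
contact_force: [-1.0, 0.2, -3.9]
finger_gap: 49.8
time: 26.82
position: [633.2, -49.9, 252.7]
ee_rot: [-0.52, 0.521, -0.479, 0.478]
contact_force: [-0.5, -0.0, -2.5]
finger_gap: 49.9
```

```bash
python3 -m jog '[{"dx":0,"dy":3,"dz":0,"wx":0,"wy":0,"wz":0,"grip":0},{"dx":0,"dy":4,"dz":0,"wx":0,"wy":0,"wz":0,"grip":0},{"dx":0,"dy":4,"dz":0,"wx":0,"wy":0,"wz":0,"grip":0},{"dx":0,"dy":3,"dz":0,"wx":0,"wy":0,"wz":0,"grip":0},{"dx":0,"dy":1,"dz":0,"wx":0,"wy":0,"wz":0,"grip":0},{"dx":0,"dy":0.2,"dz":0,"wx":0,"wy":0,"wz":0,"grip":0},{"dx":0,"dy":0,"dz":0,"wx":0,"wy":0,"wz":0,"grip":0}]'
python3 -m jog '[{"dx":0,"dy":0.2,"dz":0,"wx":0,"wy":0,"wz":0,"grip":0},{"dx":0,"dy":0,"dz":0,"wx":0,"wy":0,"wz":0,"grip":0}]'
python3 -m jog '[{"dx":0,"dy":0.15,"dz":0,"wx":0,"wy":0,"wz":0,"grip":0},{"dx":0,"dy":0,"dz":0,"wx":0,"wy":0,"wz":0,"grip":0}]'
```

```text
time: 27.7
position: [634.4, -50.4, 103.1]
ee_rot: [0.521, -0.52, 0.478, -0.479]
contact_force: [-0.2, -0.3, -2.8]
finger_gap: 49.7
time: 27.95
position: [633.9, -50.5, 100.3]
ee_rot: [0.52, -0.52, 0.479, -0.479]
contact_force: [-0.0, 0.4, -3.9]
finger_gap: 49.8
time: 28.2
position: [633.7, -50.5, 98.3]
ee_rot: [-0.52, 0.52, -0.479, 0.479]
contact_force: [-0.1, 0.5, -3.1]
finger_gap: 49.8
```

```bash
python3 -m jog '[{"dx":0,"dy":0.12,"dz":0,"wx":0,"wy":0,"wz":0,"grip":0},{"dx":0,"dy":0,"dz":0,"wx":0,"wy":0,"wz":0,"grip":0}]'
```

```text
time: 28.45
position: [633.7, -50.6, 98.2]
ee_rot: [0.52, -0.52, 0.479, -0.479]
contact_force: [-4.9, 1.2, 7.3]
finger_gap: 50.1
```

```bash
python3 -m jog '[{"dx":0,"dy":0,"dz":0,"wx":0,"wy":0,"wz":0,"grip":1},{"dx":0,"dy":0,"dz":0,"wx":0,"wy":0,"wz":0,"grip":1},{"dx":0,"dy":0,"dz":0,"wx":0,"wy":0,"wz":0,"grip":1},{"dx":0,"dy":0,"dz":0,"wx":0,"wy":0,"wz":0,"grip":1},{"dx":0,"dy":-3,"dz":0,"wx":0,"wy":0,"wz":0,"grip":1},{"dx":0,"dy":-4,"dz":0,"wx":0,"wy":0,"wz":0,"grip":1},{"dx":0,"dy":-4,"dz":0,"wx":0,"wy":0,"wz":0,"grip":1},{"dx":0,"dy":-4,"dz":0,"wx":0,"wy":0,"wz":0,"grip":1}]'
python3 -m jog '[{"dx":-1.6,"dy":0,"dz":-1.1,"wx":0,"wy":0,"wz":0,"grip":1},{"dx":-3.7,"dy":0,"dz":-2.5,"wx":0,"wy":0,"wz":0,"grip":1},{"dx":-3.7,"dy":0,"dz":-2.5,"wx":0,"wy":0,"wz":0,"grip":1},{"dx":-3.7,"dy":0,"dz":-2.5,"wx":0,"wy":0,"wz":0,"grip":1},{"dx":-3.7,"dy":0,"dz":-2.5,"wx":0,"wy":0,"wz":0,"grip":1},{"dx":-3.7,"dy":0,"dz":-2.5,"wx":0,"wy":0,"wz":0,"grip":1},{"dx":-3.7,"dy":0,"dz":-2.5,"wx":0,"wy":0,"wz":0,"grip":1},{"dx":-3.7,"dy":0,"dz":-2.5,"wx":0,"wy":0,"wz":0,"grip":1},{"dx":-3.6,"dy":0,"dz":-2.5,"wx":0,"wy":0,"wz":0,"grip":1},{"dx":-1.6,"dy":0,"dz":-1.2,"wx":0,"wy":0,"wz":0,"grip":1}]'
python3 -m jog '[{"dx":0,"dy":0,"dz":0,"wx":0,"wy":0.177,"wz":0,"grip":1},{"dx":0,"dy":0,"dz":0,"wx":0,"wy":0.177,"wz":0,"grip":1},{"dx":0,"dy":0,"dz":0,"wx":0,"wy":0.177,"wz":0,"grip":1},{"dx":0,"dy":0,"dz":0,"wx":0,"wy":0.177,"wz":0,"grip":1},{"dx":0,"dy":0,"dz":0,"wx":0,"wy":0.177,"wz":0,"grip":1},{"dx":0,"dy":0,"dz":0,"wx":0,"wy":0.177,"wz":0,"grip":1},{"dx":0,"dy":0,"dz":0,"wx":0,"wy":0.177,"wz":0,"grip":1},{"dx":0,"dy":0,"dz":0,"wx":0,"wy":0.177,"wz":0,"grip":1},{"dx":0,"dy":0,"dz":0,"wx":0,"wy":0,"wz":0,"grip":1}]'
python3 - <<'E'
from h import *
snap("top","t5.png",130,130,450,330,2.5)
E
```

```text
time: 29.45
position: [633.6, -50.6, 248.5]
ee_rot: [0.52, -0.52, 0.479, -0.479]
contact_force: [1.1, 1.2, 0.6]
finger_gap: 86.9
time: 30.7
position: [382.7, 258.7, 247.2]
ee_rot: [0.521, -0.521, 0.478, -0.478]
contact_force: [-0.6, -0.2, -0.2]
finger_gap: 86.7
time: 31.82
position: [384.5, 256.7, 247.2]
ee_rot: [0.084, -0.084, 0.702, -0.702]
contact_force: [-0.6, 0.2, -0.1]
finger_gap: 86.9
```

View pics/t5.png

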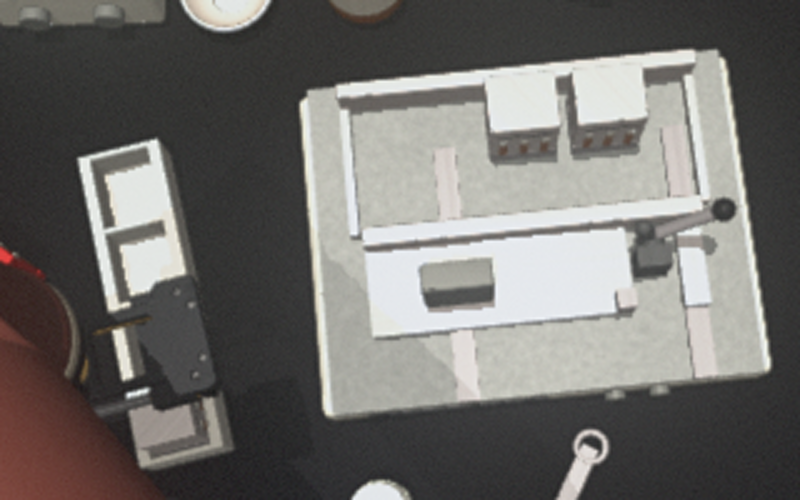

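Two cassettes now stand side by side along the stop, and the third is still in the rack under the gripper. I'll pick it.

```bash
python3 -m jog '[{"dx":0,"dy":4,"dz":0,"wx":0,"wy":0,"wz":0,"grip":1},{"dx":0,"dy":4,"dz":0,"wx":0,"wy":0,"wz":0,"grip":1},{"dx":0,"dy":4,"dz":0,"wx":0,"wy":0,"wz":0,"grip":1},{"dx":0,"dy":4,"dz":0,"wx":0,"wy":0,"wz":0,"grip":1},{"dx":0,"dy":2.3,"dz":0,"wx":0,"wy":0,"wz":0,"grip":1},{"dx":0,"dy":1,"dz":0,"wx":0,"wy":0,"wz":0,"grip":1},{"dx":0,"dy":0,"dz":0,"wx":0,"wy":0,"wz":0,"grip":1}]'
python3 -m jog '[{"dx":0,"dy":0,"dz":0,"wx":0,"wy":0,"wz":0,"grip":0},{"dx":0,"dy":0,"dz":0,"wx":0,"wy":0,"wz":0,"grip":0},{"dx":0,"dy":0,"dz":0,"wx":0,"wy":0,"wz":0,"grip":0},{"dx":0,"dy":0,"dz":0,"wx":0,"wy":0,"wz":0,"grip":0},{"dx":0,"dy":0,"dz":0,"wx":0,"wy":0,"wz":0,"grip":0}]' 30
```

```text
time: 32.75
position: [384.4, 256.8, 54.2]
ee_rot: [-0.084, 0.085, -0.702, 0.702]
contact_force: [0.3, -0.4, 0.2]
finger_gap: 86.7
time: 33.38
position: [384.5, 260.2, 55.1]
ee_rot: [0.085, -0.084, 0.704, -0.7]
contact_force: [-1.6, 11.5, 1.3]
finger_gap: 50.3
```

```bash
python3 -m jog '[{"dx":0,"dy":-1,"dz":0,"wx":0,"wy":0,"wz":0,"grip":0},{"dx":0,"dy":-3,"dz":0,"wx":0,"wy":0,"wz":0,"grip":0},{"dx":0,"dy":-4,"dz":0,"wx":0,"wy":0,"wz":0,"grip":0},{"dx":0,"dy":-4,"dz":0,"wx":0,"wy":0,"wz":0,"grip":0},{"dx":0,"dy":-4,"dz":0,"wx":0,"wy":0,"wz":0,"grip":0},{"dx":0,"dy":-3,"dz":0,"wx":0,"wy":0,"wz":0,"grip":0},{"dx":0,"dy":-1,"dz":0,"wx":0,"wy":0,"wz":0,"grip":0}]'
python3 -m jog '[{"dx":0,"dy":0,"dz":0,"wx":0,"wy":-0.177,"wz":0,"grip":0},{"dx":0,"dy":0,"dz":0,"wx":0,"wy":-0.177,"wz":0,"grip":0},{"dx":0,"dy":0,"dz":0,"wx":0,"wy":-0.177,"wz":0,"grip":0},{"dx":0,"dy":0,"dz":0,"wx":0,"wy":-0.177,"wz":0,"grip":0},{"dx":0,"dy":0,"dz":0,"wx":0,"wy":-0.177,"wz":0,"grip":0},{"dx":0,"dy":0,"dz":0,"wx":0,"wy":-0.177,"wz":0,"grip":0},{"dx":0,"dy":0,"dz":0,"wx":0,"wy":-0.177,"wz":0,"grip":0},{"dx":0,"dy":0,"dz":0,"wx":0,"wy":-0.177,"wz":0,"grip":0}]'
python3 -m jog '[{"dx":1.3,"dy":0,"dz":1.1,"wx":0,"wy":0,"wz":0,"grip":0},{"dx":2.9,"dy":0,"dz":2.5,"wx":0,"wy":0,"wz":0,"grip":0},{"dx":2.9,"dy":0,"dz":2.5,"wx":0,"wy":0,"wz":0,"grip":0},{"dx":2.9,"dy":0,"dz":2.5,"wx":0,"wy":0,"wz":0,"grip":0},{"dx":2.9,"dy":0,"dz":2.5,"wx":0,"wy":0,"wz":0,"grip":0},{"dx":2.9,"dy":0,"dz":2.5,"wx":0,"wy":0,"wz":0,"grip":0},{"dx":2.9,"dy":0,"dz":2.5,"wx":0,"wy":0,"wz":0,"grip":0},{"dx":2.9,"dy":0,"dz":2.5,"wx":0,"wy":0,"wz":0,"grip":0},{"dx":2.7,"dy":0,"dz":2.4,"wx":0,"wy":0,"wz":0,"grip":0},{"dx":1.3,"dy":0,"dz":1.2,"wx":0,"wy":0,"wz":0,"grip":0}]'
python3 -m jog '[{"dx":0,"dy":0,"dz":0,"wx":0,"wy":0,"wz":0,"grip":0},{"dx":0,"dy":0,"dz":0,"wx":0,"wy":0,"wz":0,"grip":0}]'
```

```text
time: 34.25
position: [384.8, 257.1, 255.4]
ee_rot: [0.084, -0.083, 0.703, -0.702]
contact_force: [0.3, 0.1, -3.0]
finger_gap: 50.2
time: 35.25
position: [383.9, 256.4, 252.8]
ee_rot: [-0.521, 0.522, -0.477, 0.477]
contact_force: [0.6, 0.3, -2.3]
finger_gap: 49.8
time: 36.5
position: [627.2, 17.9, 252.3]
ee_rot: [-0.519, 0.521, -0.479, 0.479]
contact_force: [-0.4, 0.8, -2.1]
finger_gap: 49.8
time: 36.75
position: [626.1, 20.8, 253.3]
ee_rot: [-0.52, 0.521, -0.479, 0.478]
contact_force: [-0.1, -0.1, -2.2]
finger_gap: 50.0
```

```bash
python3 -m jog '[{"dx":0,"dy":3,"dz":0,"wx":0,"wy":0,"wz":0,"grip":0},{"dx":0,"dy":4,"dz":0,"wx":0,"wy":0,"wz":0,"grip":0},{"dx":0,"dy":4,"dz":0,"wx":0,"wy":0,"wz":0,"grip":0},{"dx":0,"dy":3,"dz":0,"wx":0,"wy":0,"wz":0,"grip":0},{"dx":0,"dy":1,"dz":0,"wx":0,"wy":0,"wz":0,"grip":0},{"dx":0,"dy":0.2,"dz":0,"wx":0,"wy":0,"wz":0,"grip":0},{"dx":0,"dy":0,"dz":0,"wx":0,"wy":0,"wz":0,"grip":0}]'
python3 -m jog '[{"dx":0,"dy":0.2,"dz":0,"wx":0,"wy":0,"wz":0,"grip":0},{"dx":0,"dy":0,"dz":0,"wx":0,"wy":0,"wz":0,"grip":0}]'
python3 -m jog '[{"dx":0,"dy":0.15,"dz":0,"wx":0,"wy":0,"wz":0,"grip":0},{"dx":0,"dy":0,"dz":0,"wx":0,"wy":0,"wz":0,"grip":0}]'
```

```text
time: 37.62
position: [627.4, 20.4, 103.4]
ee_rot: [0.521, -0.52, 0.478, -0.479]
contact_force: [-0.3, -0.1, -1.8]
finger_gap: 50.2
time: 37.88
position: [627.0, 20.2, 100.6]
ee_rot: [0.521, -0.52, 0.479, -0.479]
contact_force: [-0.4, 1.2, -2.1]
finger_gap: 50.0
time: 38.12
position: [627.1, 20.1, 99.2]
ee_rot: [0.52, -0.52, 0.479, -0.479]
contact_force: [-1.9, 0.1, 5.2]
finger_gap: 49.8
```

```bash
python3 -m jog '[{"dx":0,"dy":0,"dz":0,"wx":0,"wy":0,"wz":0,"grip":1},{"dx":0,"dy":0,"dz":0,"wx":0,"wy":0,"wz":0,"grip":1},{"dx":0,"dy":0,"dz":0,"wx":0,"wy":0,"wz":0,"grip":1},{"dx":0,"dy":0,"dz":0,"wx":0,"wy":0,"wz":0,"grip":1},{"dx":0,"dy":-3,"dz":0,"wx":0,"wy":0,"wz":0,"grip":1},{"dx":0,"dy":-4,"dz":0,"wx":0,"wy":0,"wz":0,"grip":1},{"dx":0,"dy":-4,"dz":0,"wx":0,"wy":0,"wz":0,"grip":1}]'
python3 -m jog '[{"dx":0,"dy":0,"dz":-3,"wx":0,"wy":0,"wz":0,"grip":0.7},{"dx":0,"dy":0,"dz":-4,"wx":0,"wy":0,"wz":0,"grip":0.7},{"dx":0,"dy":0,"dz":-4,"wx":0,"wy":0,"wz":0,"grip":0.7},{"dx":0,"dy":0,"dz":-3.4,"wx":0,"wy":0,"wz":0,"grip":0.7},{"dx":0,"dy":0,"dz":0,"wx":0,"wy":0,"wz":0,"grip":0.7},{"dx":0,"dy":0,"dz":0,"wx":0,"wy":0,"wz":0,"grip":0.7}]'
python3 - <<'E'
from h import *
p,R,s=tool(); print(p)
snap("scene","s6.png",180,220,460,400,2.8)
E
```

```text
time: 39.0
position: [626.7, 20.1, 209.8]
ee_rot: [-0.52, 0.52, -0.479, 0.479]
contact_force: [0.7, 0.5, -0.5]
finger_gap: 86.8
time: 39.75
position: [483.9, 8.9, 209.0]
ee_rot: [0.521, -0.52, 0.479, -0.479]
contact_force: [0.2, 0.3, 0.4]
finger_gap: 60.7
[483.94721994   8.85220486 209.04456879]
```

View pics/s6.png

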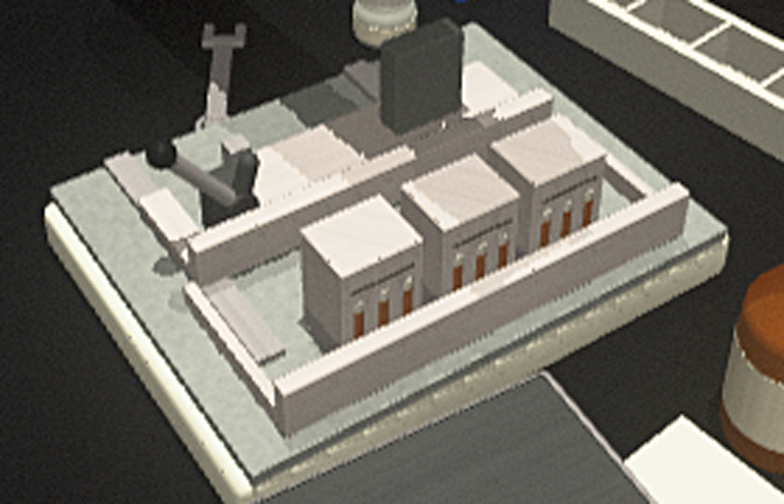

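All three stand upright in a row along the stop, the rack is empty and the lever is free. Now I'll grasp the hand grip and slide the bar shut.

```bash
python3 -m jog '[{"dx":0,"dy":4,"dz":0,"wx":0,"wy":0,"wz":0,"grip":0.7},{"dx":0,"dy":4,"dz":0,"wx":0,"wy":0,"wz":0,"grip":0.7},{"dx":0,"dy":1.8,"dz":0,"wx":0,"wy":0,"wz":0,"grip":0.7},{"dx":0,"dy":0,"dz":0,"wx":0,"wy":0,"wz":0,"grip":0.7},{"dx":0,"dy":0,"dz":0,"wx":0,"wy":0,"wz":0,"grip":0},{"dx":0,"dy":0,"dz":0,"wx":0,"wy":0,"wz":0,"grip":0},{"dx":0,"dy":0,"dz":0,"wx":0,"wy":0,"wz":0,"grip":0},{"dx":0,"dy":0,"dz":0,"wx":0,"wy":0,"wz":0,"grip":0}]' 25
python3 -m jog '[{"dx":0,"dy":0,"dz":0.6,"wx":0,"wy":0,"wz":0,"grip":0},{"dx":0,"dy":0,"dz":1,"wx":0,"wy":0,"wz":0,"grip":0},{"dx":0,"dy":0,"dz":1,"wx":0,"wy":0,"wz":0,"grip":0},{"dx":0,"dy":0,"dz":1,"wx":0,"wy":0,"wz":0,"grip":0},{"dx":0,"dy":0,"dz":0.8,"wx":0,"wy":0,"wz":0,"grip":0},{"dx":0,"dy":0,"dz":0.5,"wx":0,"wy":0,"wz":0,"grip":0},{"dx":0,"dy":0,"dz":0,"wx":0,"wy":0,"wz":0,"grip":0}]'
python3 -m jog '[{"dx":0,"dy":0,"dz":0.3,"wx":0,"wy":0,"wz":0,"grip":0},{"dx":0,"dy":0,"dz":0.3,"wx":0,"wy":0,"wz":0,"grip":0},{"dx":0,"dy":0,"dz":0,"wx":0,"wy":0,"wz":0,"grip":0}]'
python3 -m jog '[{"dx":0,"dy":0,"dz":0.3,"wx":0,"wy":0,"wz":0,"grip":0},{"dx":0,"dy":0,"dz":0.3,"wx":0,"wy":0,"wz":0,"grip":0},{"dx":0,"dy":0,"dz":0,"wx":0,"wy":0,"wz":0,"grip":0}]'
```

```text
time: 40.8
position: [483.5, 8.5, 111.0]
ee_rot: [0.521, -0.52, 0.479, -0.479]
contact_force: [0.1, -0.2, 0.1]
finger_gap: 28.4
time: 41.68
position: [533.2, 12.1, 110.8]
ee_rot: [0.52, -0.52, 0.478, -0.479]
contact_force: [1.2, -1.3, 0.9]
finger_gap: 23.6
time: 42.05
position: [538.5, 12.5, 110.8]
ee_rot: [0.52, -0.52, 0.479, -0.479]
contact_force: [0.5, -3.8, 4.0]
finger_gap: 23.5
time: 42.42
position: [543.8, 12.9, 110.7]
ee_rot: [-0.52, 0.52, -0.479, 0.479]
contact_force: [-3.7, -2.5, 7.1]
finger_gap: 24.1
```

```bash
python3 -m jog '[{"dx":0,"dy":0,"dz":0.25,"wx":0,"wy":0,"wz":0,"grip":0},{"dx":0,"dy":0,"dz":0.25,"wx":0,"wy":0,"wz":0,"grip":0},{"dx":0,"dy":0,"dz":0,"wx":0,"wy":0,"wz":0,"grip":0}]'
python3 -m jog '[{"dx":0,"dy":0,"dz":0.2,"wx":0,"wy":0,"wz":0,"grip":0},{"dx":0,"dy":0,"dz":0,"wx":0,"wy":0,"wz":0,"grip":0}]'
python3 -m jog '[{"dx":0,"dy":0,"dz":0.2,"wx":0,"wy":0,"wz":0,"grip":0},{"dx":0,"dy":0,"dz":0,"wx":0,"wy":0,"wz":0,"grip":0}]'
```

```text
time: 42.8
position: [548.8, 13.3, 110.8]
ee_rot: [-0.52, 0.52, -0.479, 0.479]
contact_force: [-4.2, -3.7, 6.3]
finger_gap: 24.0
time: 43.05
position: [550.5, 13.4, 110.7]
ee_rot: [-0.52, 0.521, -0.479, 0.479]
contact_force: [-4.6, -2.8, 7.8]
finger_gap: 23.8
time: 43.3
position: [552.5, 13.6, 110.7]
ee_rot: [-0.52, 0.521, -0.479, 0.479]
contact_force: [-5.8, -3.5, 7.5]
finger_gap: 24.1
```

```bash
python3 -m jog '[{"dx":0,"dy":0,"dz":0.2,"wx":0,"wy":0,"wz":0,"grip":0},{"dx":0,"dy":0,"dz":0,"wx":0,"wy":0,"wz":0,"grip":0}]'
python3 -m jog '[{"dx":0,"dy":0,"dz":0.15,"wx":0,"wy":0,"wz":0,"grip":0},{"dx":0,"dy":0,"dz":0,"wx":0,"wy":0,"wz":0,"grip":0}]'
python3 -m jog '[{"dx":0,"dy":0,"dz":0.15,"wx":0,"wy":0,"wz":0,"grip":0},{"dx":0,"dy":0,"dz":0,"wx":0,"wy":0,"wz":0,"grip":0}]'
```

```text
time: 43.55
position: [553.4, 13.6, 110.7]
ee_rot: [-0.519, 0.521, -0.48, 0.478]
contact_force: [-11.0, -3.1, 14.6]
finger_gap: 23.8
time: 43.8
position: [553.4, 13.7, 110.6]
ee_rot: [-0.519, 0.522, -0.481, 0.477]
contact_force: [-18.0, -3.4, 21.6]
finger_gap: 23.9
time: 44.05
position: [553.4, 13.7, 110.5]
ee_rot: [-0.518, 0.522, -0.482, 0.476]
contact_force: [-27.8, -3.3, 30.2]
finger_gap: 23.7
```

```bash
python3 -m jog '[{"dx":0,"dy":0,"dz":-0.15,"wx":0,"wy":0,"wz":0,"grip":0},{"dx":0,"dy":0,"dz":-0.15,"wx":0,"wy":0,"wz":0,"grip":0},{"dx":0,"dy":0,"dz":0,"wx":0,"wy":0,"wz":0,"grip":0}]'
python3 -m jog '[{"dx":0,"dy":0,"dz":0,"wx":0,"wy":0,"wz":0,"grip":0.6},{"dx":0,"dy":0,"dz":0,"wx":0,"wy":0,"wz":0,"grip":0.6},{"dx":0,"dy":0,"dz":0,"wx":0,"wy":0,"wz":0,"grip":0.6},{"dx":0,"dy":-4,"dz":0,"wx":0,"wy":0,"wz":0,"grip":0.6},{"dx":0,"dy":-5,"dz":0,"wx":0,"wy":0,"wz":0,"grip":0.6},{"dx":0,"dy":-5,"dz":0,"wx":0,"wy":0,"wz":0,"grip":0.4},{"dx":0,"dy":0,"dz":0,"wx":0,"wy":0,"wz":0,"grip":0}]'
python3 - <<'E'
from h import *
p,R,s=tool(); print(p)
snap("scene","s7.png",180,220,460,400,2.8)
E
```

```text
time: 44.42
position: [553.4, 13.6, 110.6]
ee_rot: [-0.519, 0.521, -0.48, 0.478]
contact_force: [-9.2, -3.2, 11.7]
finger_gap: 23.9
time: 45.3
position: [557.1, 14.2, 254.0]
ee_rot: [0.522, -0.519, 0.478, -0.48]
contact_force: [0.9, 0.9, -0.9]
finger_gap: 39.2
[557.08256478  14.15978711 254.02763316]
```

View pics/s7.png

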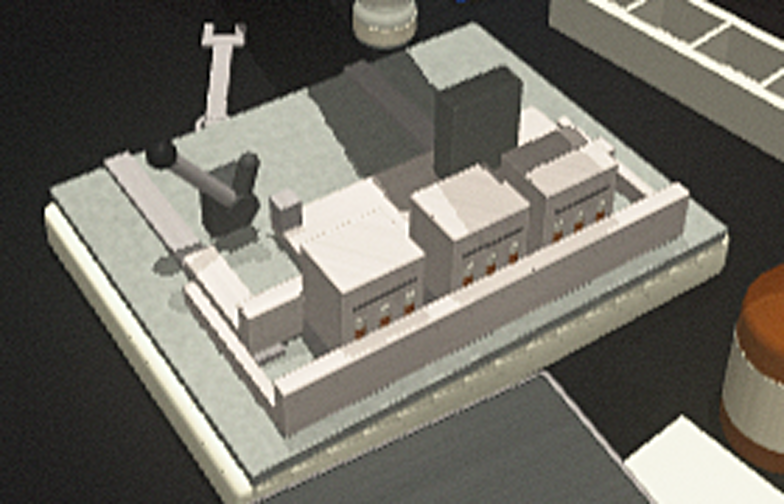

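The bar is shut, all cassettes are flush with the stop, and the lever is still free with its knob at crop (161,155). Next is the lever.

```bash
python3 - <<'E'
from h import *
k=ray("top",(723/2.5+130,208/2.5+130),147); u=np.array([.9967,.0815]);v=np.array([-u[1],u[0]]); d=k[:2]-[539,-56]; print(k,d@u,d@v)
E
python3 -m jog '[{"dx":2,"dy":0,"dz":-0.3,"wx":0,"wy":0,"wz":0,"grip":0},{"dx":4,"dy":0,"dz":-0.7,"wx":0,"wy":0,"wz":0,"grip":0},{"dx":4,"dy":0,"dz":-0.7,"wx":0,"wy":0,"wz":0,"grip":0},{"dx":4,"dy":0,"dz":-0.7,"wx":0,"wy":0,"wz":0,"grip":0},{"dx":4,"dy":0,"dz":-0.7,"wx":0,"wy":0,"wz":0,"grip":0},{"dx":4,"dy":0,"dz":-0.7,"wx":0,"wy":0,"wz":0,"grip":0},{"dx":3.4,"dy":0,"dz":-0.5,"wx":0,"wy":0,"wz":0,"grip":0},{"dx":1.7,"dy":0,"dz":0,"wx":0,"wy":0,"wz":0,"grip":0},{"dx":0,"dy":0,"dz":0,"wx":0,"wy":0,"wz":0,"grip":0},{"dx":0,"dy":0,"dz":0,"wx":0,"wy":0,"wz":0,"grip":0}]'
```

```text
[ 530.47805722 -208.88091798  147.        ] -20.953615182639812 -151.68187261114468
time: 46.6
position: [534.2, -259.2, 249.9]
ee_rot: [-0.52, 0.52, -0.479, 0.478]
contact_force: [0.1, -0.5, -0.2]
finger_gap: 0.3
```

```bash
python3 -m jog '[{"dx":0,"dy":3.2,"dz":0,"wx":0,"wy":0,"wz":0,"grip":0},{"dx":0,"dy":4,"dz":0,"wx":0,"wy":0,"wz":0,"grip":0},{"dx":0,"dy":4,"dz":0,"wx":0,"wy":0,"wz":0,"grip":0},{"dx":0,"dy":1.8,"dz":0,"wx":0,"wy":0,"wz":0,"grip":0},{"dx":-1,"dy":0,"dz":0,"wx":0,"wy":0,"wz":0,"grip":0},{"dx":-1,"dy":0,"dz":0,"wx":0,"wy":0,"wz":0,"grip":0},{"dx":-1,"dy":0,"dz":0,"wx":0,"wy":0,"wz":0,"grip":0},{"dx":-1,"dy":0,"dz":0,"wx":0,"wy":0,"wz":0,"grip":0}]'
python3 -m jog '[{"dx":-1,"dy":0,"dz":0,"wx":0,"wy":0,"wz":0,"grip":0},{"dx":-1,"dy":0,"dz":0,"wx":0,"wy":0,"wz":0,"grip":0},{"dx":-1,"dy":0,"dz":0,"wx":0,"wy":0,"wz":0,"grip":0}]'
python3 -m jog '[{"dx":-1,"dy":0,"dz":0,"wx":0,"wy":0,"wz":0,"grip":0},{"dx":-1,"dy":0,"dz":0,"wx":0,"wy":0,"wz":0,"grip":0}]'
python3 -m jog '[{"dx":-1,"dy":0,"dz":0,"wx":0,"wy":0,"wz":0,"grip":0},{"dx":-0.7,"dy":0,"dz":0,"wx":0,"wy":0,"wz":0,"grip":0},{"dx":0,"dy":0,"dz":0,"wx":0,"wy":0,"wz":0,"grip":0}]'
```

```text
time: 47.6
position: [532.4, -222.5, 123.1]
ee_rot: [-0.52, 0.52, -0.477, 0.482]
contact_force: [-2.0, -16.0, 13.0]
finger_gap: 0.6
time: 47.98
position: [529.3, -190.8, 122.1]
ee_rot: [0.52, -0.52, 0.478, -0.48]
contact_force: [0.0, -4.4, 3.9]
finger_gap: 0.4
time: 48.22
position: [527.4, -169.3, 121.0]
ee_rot: [0.52, -0.52, 0.479, -0.479]
contact_force: [-1.4, -3.6, 2.8]
finger_gap: 0.4
time: 48.6
position: [525.7, -152.3, 120.5]
ee_rot: [-0.52, 0.521, -0.479, 0.479]
contact_force: [0.8, -3.4, 0.1]
finger_gap: 0.4
```

```bash
python3 -m jog '[{"dx":-0.5,"dy":0,"dz":0,"wx":0,"wy":0,"wz":0,"grip":0},{"dx":0,"dy":0,"dz":0,"wx":0,"wy":0,"wz":0,"grip":0}]'
python3 -m jog '[{"dx":-0.4,"dy":0,"dz":0,"wx":0,"wy":0,"wz":0,"grip":0},{"dx":0,"dy":0,"dz":0,"wx":0,"wy":0,"wz":0,"grip":0}]'
python3 -m jog '[{"dx":-0.3,"dy":0,"dz":0,"wx":0,"wy":0,"wz":0,"grip":0},{"dx":0,"dy":0,"dz":0,"wx":0,"wy":0,"wz":0,"grip":0}]'
```

```text
time: 48.85
position: [525.2, -147.7, 120.6]
ee_rot: [-0.52, 0.521, -0.479, 0.479]
contact_force: [0.3, -5.6, 1.0]
finger_gap: 0.5
time: 49.1
position: [524.9, -143.8, 120.6]
ee_rot: [-0.52, 0.521, -0.479, 0.479]
contact_force: [-0.5, -3.4, 1.2]
finger_gap: 0.1
time: 49.35
position: [524.7, -140.8, 120.6]
ee_rot: [-0.52, 0.521, -0.479, 0.479]
contact_force: [0.4, -4.1, 0.7]
finger_gap: 0.3
```

```bash
python3 -m jog '[{"dx":-0.4,"dy":0,"dz":0,"wx":0,"wy":0,"wz":0,"grip":0},{"dx":0,"dy":0,"dz":0,"wx":0,"wy":0,"wz":0,"grip":0}]'
python3 -m jog '[{"dx":-0.4,"dy":0,"dz":0,"wx":0,"wy":0,"wz":0,"grip":0},{"dx":0,"dy":0,"dz":0,"wx":0,"wy":0,"wz":0,"grip":0}]'
python3 -m jog '[{"dx":-0.4,"dy":0,"dz":0,"wx":0,"wy":0,"wz":0,"grip":0},{"dx":0,"dy":0,"dz":0,"wx":0,"wy":0,"wz":0,"grip":0}]'
```

```text
time: 49.6
position: [524.5, -138.1, 120.9]
ee_rot: [-0.52, 0.521, -0.478, 0.48]
contact_force: [-0.0, -9.1, 1.7]
finger_gap: 0.4
time: 49.85
position: [524.4, -136.7, 121.5]
ee_rot: [-0.519, 0.521, -0.478, 0.481]
contact_force: [1.2, -15.9, 2.0]
finger_gap: 0.3
time: 50.1
position: [524.3, -135.6, 122.0]
ee_rot: [-0.518, 0.521, -0.477, 0.483]
contact_force: [2.1, -25.2, 3.1]
finger_gap: 0.1
```

```bash
python3 -m jog '[{"dx":2,"dy":0,"dz":0,"wx":0,"wy":0,"wz":0,"grip":0},{"dx":1,"dy":0,"dz":0,"wx":0,"wy":0,"wz":0,"grip":0},{"dx":0,"dy":-4,"dz":0,"wx":0,"wy":0,"wz":0,"grip":0},{"dx":0,"dy":-5,"dz":0,"wx":0,"wy":0,"wz":0,"grip":0},{"dx":0,"dy":-5,"dz":0,"wx":0,"wy":0,"wz":0,"grip":0},{"dx":0,"dy":0,"dz":0,"wx":0,"wy":0,"wz":0,"grip":0}]'
python3 -m jog '[{"dx":-4,"dy":0,"dz":0,"wx":0,"wy":0,"wz":0,"grip":0},{"dx":-6,"dy":0,"dz":0,"wx":0,"wy":0,"wz":0,"grip":0},{"dx":-6,"dy":0,"dz":0,"wx":0,"wy":0,"wz":0,"grip":0},{"dx":-6,"dy":0,"dz":0,"wx":0,"wy":0,"wz":0,"grip":0},{"dx":-6,"dy":0,"dz":0,"wx":0,"wy":0,"wz":0,"grip":0},{"dx":-6,"dy":0,"dz":0,"wx":0,"wy":0,"wz":0,"grip":0},{"dx":-4,"dy":0,"dz":0,"wx":0,"wy":0,"wz":0,"grip":0},{"dx":0,"dy":0,"dz":0,"wx":0,"wy":0,"wz":0,"grip":0}]'
python3 - <<'E'
from h import *
snap("top","t8.png",130,130,450,330,2.5); snap("scene","s8.png",180,220,460,400,2.8)
E
```

```text
time: 50.85
position: [528.0, -158.4, 263.7]
ee_rot: [0.522, -0.519, 0.478, -0.48]
contact_force: [-0.1, 0.0, -0.4]
finger_gap: 0.4
time: 51.85
position: [492.7, 224.3, 259.1]
ee_rot: [-0.521, 0.523, -0.477, 0.477]
contact_force: [0.6, 0.1, 0.7]
finger_gap: 0.4
```

View pics/t8.png

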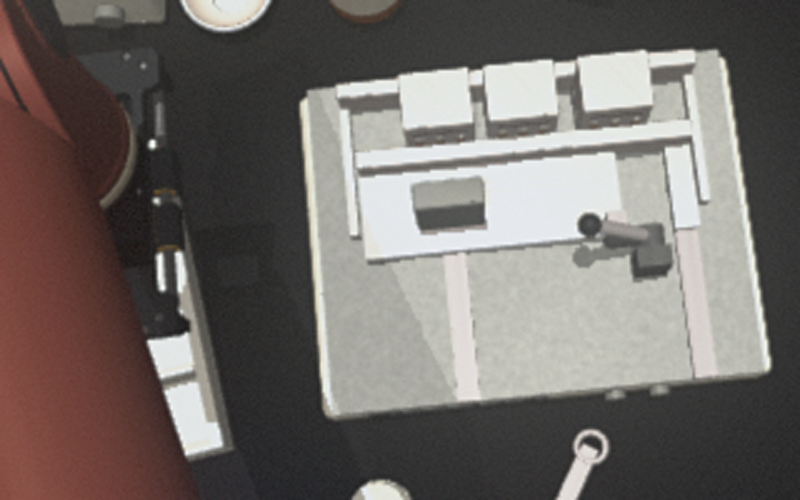

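View pics/s8.png

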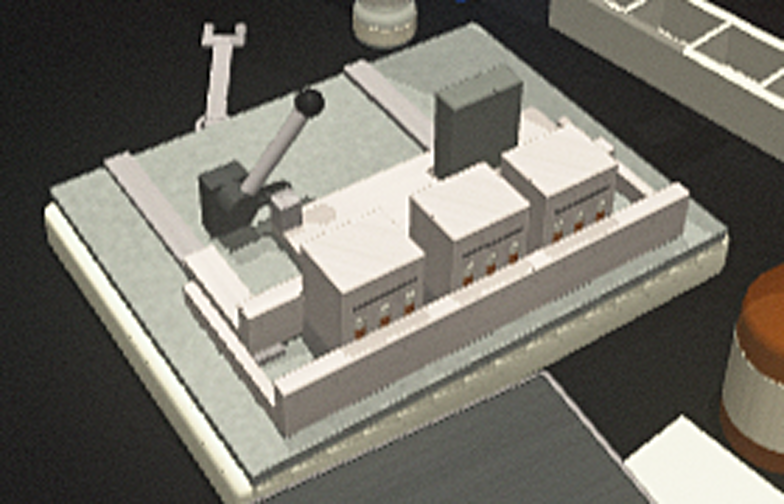

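The lever is back over, with its knob at full-image (366,220) against (370,218) at the start. The bar is shut and all three cassettes are flush and upright. The arm is clear, so I'm handing in.

```bash
python3 -c "
from cell import ctrl
print(ctrl.hand_in(), ctrl.state()['time'])"
```

```text
the job is handed in; nothing more can be done
the job is handed in; nothing more can be done
```

The job is handed in, at about 52 s of the 210 s allowed. I flipped the lever free and slid the bar back about 80 mm. I then stood all three cassettes in a row along the stop (one rack cell was empty), slid the bar shut and flipped the lever back to its end stop.

**Last checks**
- **Bar:** it came up hard at a steady position while I pressed with up to about 28 N.
- **Lever:** it met its end stop at about 25 N, and its knob returned to within 4 pixels of where it started.
- **Cassettes:** the final top and scene pictures show them upright and flush with the stop, with the bar against them.
- **Clearance:** the arm was well clear of everything.
- **Bystanders:** the arm stayed well away from the wash bottle and beaker, but the final pictures were cropped and do not show them.

**Disagreements**
- **Move rows:** my first move calls were refused because every row must carry all seven fields. Nothing moved as a result.
- **Lever pivot:** image estimates of its position differed by about 8 mm, so I used the force rise to find the lever's end stops instead.
- **Not read directly:** the clamp and lever joint values cannot be read, so both are inferred from force and pictures.

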